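Stow resin tubs in a dry-air cupboard with a bifold door

TASK

Put the resin tubs away in the dry-air cupboard: first turn its air valve shut, then push the bifold door on top at its fold so that both panels collapse fully to the hinge end, and stand every tub upright on the cupboard floor with its lid pressed fully home. Then fold the door flat shut, and only after that turn the air valve fully open again. Leave the paint can, the basket, the screwdriver and the press stand where they are.

Things in the scene. Friction and masses are not known exactly. Their poses are not given: they have to be found in the camera images.
- cupboard: plywood dry-air cupboard fixed to the bench, open on top under its bifold door: outside 190 (x) x 290 (y) x 100 mm high. Origin: centre of its underside. A 6 mm wide aluminium track rail stands on each long wall up to 113 mm. The copper air pipe with the brass ball valve runs out of its -y end wall along -y, 55 mm up at x = -30 mm, to a 46 mm high foot at y = -290 mm
- floor (a point): centre of the cupboard's inner floor, 10 mm above the bench; inside 170 (x) x 270 (y) mm, walls 10 mm thick. With the door folded open the panels stand over cupboard y = -145 to -95 mm, fin top up to 286 mm above the bench; the rest of the opening is free
- door (a joint): bifold door: angle q of the first green panel from level, rad. 0 = both panels flat, door shut; 1.5 = end stop, panels collapsed together, upright at the cupboard's -y end. Both panels 135 mm long, 180 mm wide, 10 mm thick (above their hinge axes). The second slopes from the fold back down to the track. Starts half folded; friction holds it anywhere; 5 to 10 N sideways at the fold moves it
- door_hinge (a point): middle of the first panel's hinge axis, along the cupboard's x, at cupboard y = -135 mm, 101 mm above the bench. The fold axis lies at cupboard y = -135 + 135 cos q, height 101 + 135 sin q mm
- fold (a point): middle of the top of the yellow fin on the fold hinge, 50 mm above the fold axis. The fin is 90 mm long (cupboard x), 14 mm thick (y), 46 mm high, and stays upright while the door folds, so it can be pushed or pinched from above. Moving it to -y (and up) opens the door, to +y (and down) shuts it; pressing down on it flattens the door
- valve (a joint): ball valve's red lever, rad: 0 = open, lever in line with the pipe and pointing to the cupboard's -y; 1.571 = shut, lever square to the pipe and pointing to the cupboard's -x; hard stops at both. Goes clockwise seen from above from open to shut. Needs about 2 N at the lever's end and stays where it is left
- valve_hub (a point): on the lever's vertical turning axis (cupboard x = -30, y = -215 mm) at the height of the lever's top, 122 mm above the bench
- valve_tip (a point): outer end of the lever's top edge, 100 mm from the axis. From 35 to 100 mm from the axis the lever is a red bar 14 mm thick and 28 mm high (94 to 122 mm above the bench)
- tub_a: one of up to four alike resin tubs (two or three are present): white cylinder 56 mm across and 60 mm high with a yellow band, plus a blue lid; about 0.27 kg. Origin: centre of its underside
- lid_a (a joint): push-on lid of tub_a: 0 = fully raised (an orange neck shows beneath), 0.008 m = pressed fully home against its stop. The lid, 56 mm across and 14 mm thick, resists with about 7 N and stays where it is pushed
- lidtop_a (a point): centre of the lid's top on tub_a: 82 mm above the tub's underside when raised, 74 mm when home
- tub_b: one of up to four alike resin tubs (two or three are present): white cylinder 56 mm across and 60 mm high with a yellow band, plus a blue lid; about 0.27 kg. Origin: centre of its underside
- lid_b (a joint): push-on lid of tub_b: 0 = fully raised (an orange neck shows beneath), 0.008 m = pressed fully home against its stop. The lid, 56 mm across and 14 mm thick, resists with about 7 N and stays where it is pushed
- lidtop_b (a point): centre of the lid's top on tub_b: 82 mm above the tub's underside when raised, 74 mm when home
- tub_c: one of up to four alike resin tubs (two or three are present): white cylinder 56 mm across and 60 mm high with a yellow band, plus a blue lid; about 0.27 kg. Origin: centre of its underside
- lid_c (a joint): push-on lid of tub_c: 0 = fully raised (an orange neck shows beneath), 0.008 m = pressed fully home against its stop. The lid, 56 mm across and 14 mm thick, resists with about 7 N and stays where it is pushed
- lidtop_c (a point): centre of the lid's top on tub_c: 82 mm above the tub's underside when raised, 74 mm when home
- tub_d: one of up to four alike resin tubs (two or three are present): white cylinder 56 mm across and 60 mm high with a yellow band, plus a blue lid; about 0.27 kg. Origin: centre of its underside
- lid_d (a joint): push-on lid of tub_d: 0 = fully raised (an orange neck shows beneath), 0.008 m = pressed fully home against its stop. The lid, 56 mm across and 14 mm thick, resists with about 7 N and stays where it is pushed
- lidtop_d (a point): centre of the lid's top on tub_d: 82 mm above the tub's underside when raised, 74 mm when home
- paint_can: blue-labelled paint can, 90 mm across, 110 mm high; bystander. Origin: centre of its underside
- basket: green plastic basket, 110 x 170 x 80 mm; bystander. Origin: centre of its underside
- driver: screwdriver, 200 mm long, lying on the bench; bystander
- press_stand: green steel press stand fixed to the bench, 70 x 270 x 150 mm; bystander

How it is judged (in metres and radians):
On the way, in this order (a step that is already met when the one before it is completed fails the run):
1. the valve is turned shut (value of joint valve above 1.42 rad), for 0.2 s.
2. with the valve shut, the door is folded open to the hinge end (value of joint door above 1.3 rad and value of joint valve above 1.42 rad), for 0.2 s.
3. all tubs stand in the open cupboard with lids home (value of joint door above 1 rad and value of joint valve above 1.42 rad and x of tub_a in the frame of cupboard between -0.075 and 0.075 m and y of tub_a in the frame of cupboard between -0.125 and 0.125 m and z of tub_a in the frame of cupboard between -0.01 and 0.022 m and angle between each of tub_a, tub_b, tub_c, tub_d's own z axis and vertical below 0.15 rad and x of tub_b in the frame of cupboard between -0.075 and 0.075 m and y of tub_b in the frame of cupboard between -0.125 and 0.125 m and z of tub_b in the frame of cupboard between -0.01 and 0.022 m and x of tub_c in the frame of cupboard between -0.075 and 0.075 m and y of tub_c in the frame of cupboard between -0.125 and 0.125 m and z of tub_c in the frame of cupboard between -0.01 and 0.022 m and x of tub_d in the frame of cupboard between -0.075 and 0.075 m and y of tub_d in the frame of cupboard between -0.125 and 0.125 m and z of tub_d in the frame of cupboard between -0.01 and 0.022 m and value of joint each of lid_a, lid_b, lid_c, lid_d above 0.0062 m), for 0.2 s.
4. the door is folded flat over the tubs, the valve still shut (value of joint door below 0.07 rad and value of joint valve above 1.42 rad and x of tub_a in the frame of cupboard between -0.075 and 0.075 m and y of tub_a in the frame of cupboard between -0.125 and 0.125 m and z of tub_a in the frame of cupboard between -0.01 and 0.022 m and angle between each of tub_a, tub_b, tub_c, tub_d's own z axis and vertical below 0.15 rad and x of tub_b in the frame of cupboard between -0.075 and 0.075 m and y of tub_b in the frame of cupboard between -0.125 and 0.125 m and z of tub_b in the frame of cupboard between -0.01 and 0.022 m and x of tub_c in the frame of cupboard between -0.075 and 0.075 m and y of tub_c in the frame of cupboard between -0.125 and 0.125 m and z of tub_c in the frame of cupboard between -0.01 and 0.022 m and x of tub_d in the frame of cupboard between -0.075 and 0.075 m and y of tub_d in the frame of cupboard between -0.125 and 0.125 m and z of tub_d in the frame of cupboard between -0.01 and 0.022 m and value of joint each of lid_a, lid_b, lid_c, lid_d above 0.0062 m), for 0.2 s.
5. the valve is turned open (value of joint valve below 0.15 rad and value of joint door below 0.07 rad), for 0.2 s.
At the end, for the whole second after the job is handed in: every tub that is present stands upright (within 0.15 rad) and at rest on the cupboard floor, inside its walls, its lid within 1.8 mm of fully home; the door lies flat (under 0.07 rad); the valve lever is within 0.15 rad of its open stop (all of step 5 and x of tub_a in the frame of cupboard between -0.075 and 0.075 m and y of tub_a in the frame of cupboard between -0.125 and 0.125 m and z of tub_a in the frame of cupboard between -0.01 and 0.022 m and angle between each of tub_a, tub_b, tub_c, tub_d's own z axis and vertical below 0.15 rad and x of tub_b in the frame of cupboard between -0.075 and 0.075 m and y of tub_b in the frame of cupboard between -0.125 and 0.125 m and z of tub_b in the frame of cupboard between -0.01 and 0.022 m and x of tub_c in the frame of cupboard between -0.075 and 0.075 m and y of tub_c in the frame of cupboard between -0.125 and 0.125 m and z of tub_c in the frame of cupboard between -0.01 and 0.022 m and x of tub_d in the frame of cupboard between -0.075 and 0.075 m and y of tub_d in the frame of cupboard between -0.125 and 0.125 m and z of tub_d in the frame of cupboard between -0.01 and 0.022 m and value of joint each of lid_a, lid_b, lid_c, lid_d above 0.0062 m and linear speed of each of tub_a, tub_b, tub_c, tub_d below 0.03 m/s); the robot touches nothing.
It fails at once if a bystander is disturbed (moved more than 40 mm) (distance of any of paint_can, basket, driver from where it was at the start of the episode above 0.04 m).
Of tub_a, tub_b, tub_c, tub_d only 2 to 3 are there at a start; the rules pass over those that are not, and their reading is None.
At some moment in a run one of tub_a, tub_b, tub_c, tub_d may be knocked a few centimetres aside while the robot is not near it.
It also fails if it takes over 210 s, if anything falls off the work surface, if the arm or the gripper's body presses on something with over 40 N, if the wrist force passes 120 N, or if a joint passes its speed limit or range.

ROBOT

A 6-joint arm with a two-finger parallel gripper is mounted at the origin on the work surface. World frame = base frame: x ahead of the robot, y to its left, z up, the work surface at z = 0. Lengths are in mm, angles in degrees, forces in N, time in s.
With the tool pointing down it reaches from about 200 to 875 mm from the base axis. Payload 3.4 kg.
Tool frame: the origin (TCP) lies on the mounting face of the last link; the fingertips stand robot.tips_ahead ahead of it and the grasp point (between the pads) lies 180 mm ahead of it (robot.tips_ahead is the distance from the TCP to the fingertips, in mm); z points along the fingers, y is the line along which they close (so a half turn about z gives the same grasp; the last joint's range is limited). The gripper opens to 94 mm and grips with 3 to 60 N. Pads are 16 mm wide; open, the fingers measure 119 mm over their backs; the gripper's body (75 mm by 177 mm) begins 78 mm behind the grasp point.
Start: joints at [68.927, 15.808, 86.224, -0, 77.962, -6.933], TCP at [140.483, 557.592, 404.693] pointing down, gripper open.
Joint ranges: [-165.64, 165.64], [-43.16, 119.46], [12.63, 154.43], [-67.54, 247.53], [6.08, 155.33], [-154.97, 154.97]. Speed limits (degrees/s): [147.25, 147.25, 180, 180, 180, 180].

INTERFACE

Orientations are given as a 3x3 rotation matrix whose columns are the frame's x, y, z axes.
In Python, from cell import sensors, optics, order, robot gives the robot as it stands.
- The arm moves only by the tool arm_command, never from a script. Its argument "series" is a list of rows, each an object with "dp": the shift along the world's x, y, z scaled (see below), a list of three; "turn": the turn about the world's z scaled (see below); "grip": the opening, from -1 (shut) to 1 (fully open), so that 0 is half open. A call has 1 to 20 rows; each row is the pose to reach, as a shift and turn from the pose commanded when the call began; what a row does not reach only later rows make up. The controller multiplies each number of a shift by 150 mm and each number of a turn by 90 degrees. A row lasts 1/12 s, in which the tool goes at most 41.7 mm and 7.16 degrees, less where a joint would pass 70% of its speed; a pose out of reach is approached as far as the arm can. A call with a number of a shift or a turn outside -1 to 1 is refused whole. A call with a gripper value outside its range is refused whole. The fingers move at their own pace and stop on an object; the grip force is fixed at half the most. Time passes only in rows, so rows that repeat a pose let the fingers close. It gives the time, the measured TCP pose, the force, the opening and the grip force at its end, in the units of the state.
- sensors.get_state(): the state, without advancing time (a new reading comes with each control period).
- optics.camera(name): name is "scene" or "side" or "wrist"; returns the picture (420x560x3 uint8, red, green, blue); there is no depth.
- optics.camera_params(name): a dict with "fx", "fy", "cx", "cy" (pixels), "R" (3x3) and "t" (3): a world point X has camera coordinates R X + t; the wrist camera has in their place "hand_eye" (4x4, takes a point from camera to tool coordinates, whose origin is the TCP and whose axes are the flange's). Camera axes: x right, y down, z forward; pixel columns grow to the right and rows downward; lengths in mm; the calibration is good to about 2 mm. A picture is of the moment at which its call begins: read the wrist's pose just before it. camera_params takes no time and is no camera call.
- order.job_done(): hands the job in; it is judged then, once.
The state is a dict: "time_s": time; "q": joint angles; "qd": joint speeds; "joint_torque": joint torques, N m; "tool_pos": TCP position; "tcp_rot": TCP orientation; "wrist_force": force on the tool from outside, world axes, zero at the start; "wrist_torque": the same for the moment, N m; "gripper_width": finger opening in mm; "finger_force": force on a finger pad.
Only numpy, scipy, OpenCV 4.12 (cv2) and the standard library are available. Lean on these libraries where they do the work, as an engineer would, in place of code of your own. Each camera call takes 0.05 s, during which the arm holds its last target. There are 200 camera calls.

## Working session

There is one attempt and no reset: what is moved stays moved. The work goes in short steps, Python scripts to look and compute and a tool call to move; the robot and the scene stay as the last step left them, time stands still between calls to the robot, and variables do not carry over. Pictures are saved under pics/ and viewed, at most 14 in all, crops included, and the job is handed in when it is done.

Besides the shell and the picture viewer there is one more tool, called after ">>>" by a JSON object that holds its "name" and its "arguments". arm_command: Moves the arm, as the interface text tells. Its arguments: {"type":"object","properties":{"series":{"type":"array"}},"required":["series"]}

```bash
mkdir -p pics
python3 - <<'E'
from cell import sensors,optics,robot
import cv2,numpy as np
s=sensors.get_state();print({k:np.round(v,2).tolist() for k,v in s.items()},robot.tips_ahead)
for n in("scene","side"):
    cv2.imwrite(f"pics/{n}0.png",optics.camera(n)[:,:,::-1]);p=optics.camera_params(n);print(n,{k:np.round(v,3).tolist() for k,v in p.items()})
print(optics.camera_params("wrist"))
E
```

```text
{'time_s': 0.0, 'q': [68.93, 15.85, 86.29, 0.0, 77.96, -6.93], 'qd': [0.01, -0.03, 0.06, 0.02, -0.06, 0.01], 'joint_torque': [-0.0, -40.46, -23.72, 0.07, 0.03, -0.0], 'tool_pos': [140.4, 557.38, 403.81], 'tcp_rot': [[-0.97, 0.24, -0.0], [0.24, 0.97, -0.0], [0.0, -0.0, -1.0]], 'wrist_force': [0.03, -0.76, 0.62], 'wrist_torque': [0.01, 0.05, -0.06], 'finger_force': 0.0, 'gripper_width': 94.27} 199.2
scene {'fx': 421.243, 'fy': 421.243, 'cx': 291.385, 'cy': 211.174, 'R': [[-0.571, 0.821, 0.001], [0.693, 0.482, -0.537], [-0.441, -0.306, -0.844]], 't': [316.77, -335.956, 1341.209]}
side {'fx': 461.291, 'fy': 461.291, 'cx': 279.882, 'cy': 203.954, 'R': [[0.973, -0.232, -0.001], [-0.169, -0.707, -0.687], [0.158, 0.668, -0.727]], 't': [-559.786, 205.743, 967.493]}
{'fx': 370.7831195842362, 'fy': 370.7831195842362, 'cx': 278.84136711019426, 'cy': 215.9444401193864, 'hand_eye': array([[-2.39247563e-05, -9.64463934e-01, -2.64214534e-01,
         7.68894889e+01],
       [ 9.99999996e-01,  3.75237238e-07, -9.19202236e-05,
         6.07230400e-02],
       [ 8.87528836e-05, -2.64214535e-01,  9.64463930e-01,
         2.00073409e+01],
       [ 0.00000000e+00,  0.00000000e+00,  0.00000000e+00,
         1.00000000e+00]])}
```

View pics/scene0.png

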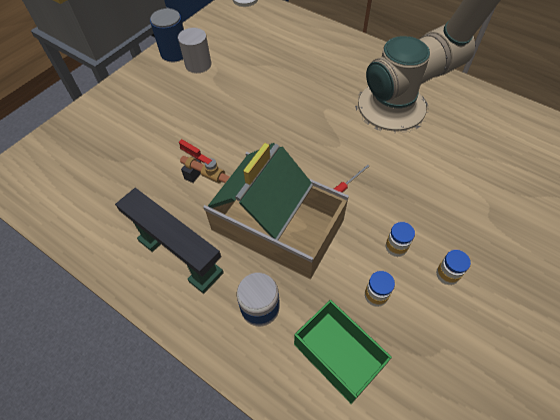

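View pics/side0.png

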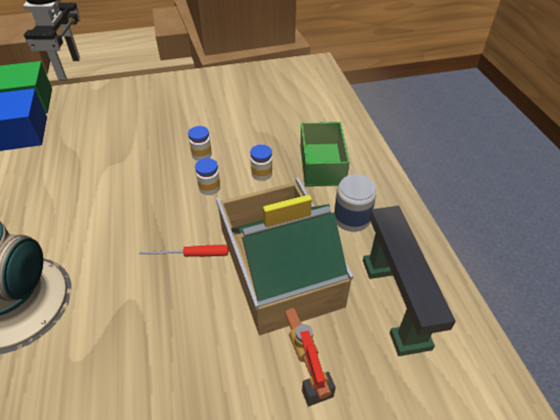

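```bash
cat > h.py <<'E'
import numpy as np,cv2
from cell import sensors,optics
def proj(n,X):
    p=optics.camera_params(n);c=np.atleast_2d(X)@np.array(p['R']).T+np.array(p['t'])
    return np.c_[p['fx']*c[:,0]/c[:,2]+p['cx'],p['fy']*c[:,1]/c[:,2]+p['cy']]
def ray(n,uv,z):
    p=optics.camera_params(n);R=np.array(p['R']);o=-R.T@np.array(p['t'])
    d=R.T@[(uv[0]-p['cx'])/p['fx'],(uv[1]-p['cy'])/p['fy'],1];return o+d*(z-o[2])/d[2]
def blobs(im,lo,hi,amin=40):
    m=cv2.inRange(cv2.cvtColor(im,cv2.COLOR_RGB2HSV),lo,hi);n,_,st,c=cv2.connectedComponentsWithStats(m)
    return [(c[i].round(1).tolist(),st[i].tolist()) for i in range(1,n) if st[i,4]>=amin]
E
python3 - <<'E'
from h import *
S=cv2.imread('pics/scene0.png');T=cv2.imread('pics/side0.png')
a=cv2.resize(S[130:280,170:360],(400,316),interpolation=2);b=cv2.resize(T[180:410,205:365],(400,575),interpolation=2)
o=np.zeros((600,800,3),np.uint8);o[:316,:400]=a;o[:575,400:]=b
l=cv2.resize(S[215:305,360:475],(360,282),interpolation=2);o[318:600,:360]=l
cv2.imwrite('pics/c1.png',o)
for n,im in(('scene',S),('side',T)):
    im=im[:,:,::-1].copy()
    for nm,lo,hi in(('blue',(108,150,100),(125,255,255)),('yel',(24,120,120),(34,255,255)),('red',(0,200,120),(4,255,255))):
        for c,st in blobs(im,lo,hi,30): print(n,nm,c,st,ray(n,c,82).round(0))
E
```

```text
scene blue [402.7, 231.8] [392, 222, 23, 20, 358] [448. 247.  82.]
scene blue [457.7, 260.4] [446, 250, 24, 22, 404] [444. 383.  82.]
scene blue [381.7, 282.3] [370, 271, 24, 23, 440] [590. 267.  82.]
scene yel [255.6, 157.4] [244, 143, 25, 30, 172] [ 466. -178.   82.]
side blue [15.6, 103.9] [0, 89, 35, 32, 910] [-52. 629.  82.]
side blue [198.0, 132.4] [189, 127, 19, 12, 191] [441. 376.  82.]
side blue [260.6, 151.5] [251, 145, 20, 14, 225] [587. 260.  82.]
side blue [205.7, 165.5] [196, 158, 21, 15, 245] [444. 239.  82.]
side yel [286.8, 202.7] [263, 194, 49, 18, 312] [608.  70.  82.]
side red [207.9, 247.3] [185, 246, 42, 8, 71] [417. -16.  82.]
side red [310.3, 347.9] [301, 332, 22, 44, 203] [ 564. -281.   82.]
```

View pics/c1.png

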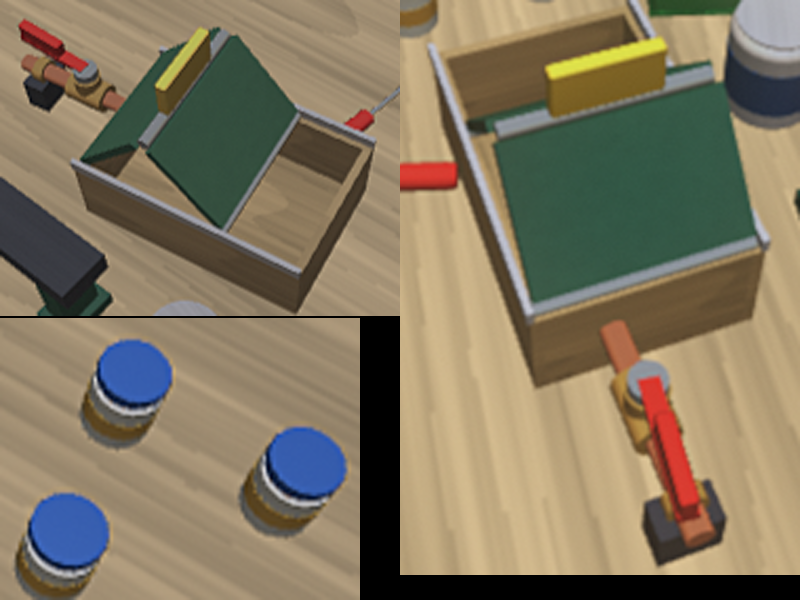

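```bash
cat >> h.py <<'E'
def c2w(P,X):
    a=np.radians(P[2]);R=np.array([[np.cos(a),-np.sin(a),0],[np.sin(a),np.cos(a),0],[0,0,1]])
    return np.atleast_2d(X)@R.T+[P[0],P[1],0]
E
python3 - <<'E'
from h import *
from scipy.optimize import least_squares
D=[('side',-95,-145,0,260.2,334),('side',95,-145,0,345.8,307.2),('side',-92,-145,113,257,304),('side',92,-145,113,351,276),('side',-92,145,113,218.2,199.2),
('scene',95,145,0,311.6,278.2),('scene',95,-145,0,211.8,228.8),('scene',92,145,113,312.5,259.2),('scene',92,-145,113,205.6,207.4),('scene',-92,145,113,347.2,198)]
f=lambda P:np.concatenate([proj(d[0],c2w(P,d[1:4]))[0]-d[4:] for d in D])
r=least_squares(f,[560,0,0],loss='soft_l1');P=r.x;print(P,f(P).reshape(-1,2).round(1).tolist())
np.save('P.npy',P)
for n,v in dict(hub=(-30,-215,122),tip0=(-30,-315,122),tip1=(-130,-215,122)).items(): print(n,c2w(P,v).round(0),proj('scene',c2w(P,v)).round(0),proj('side',c2w(P,v)).round(0))
for q in np.arange(.3,1.3,.1):
    X=[(0,-135+135*np.cos(q),151+135*np.sin(q)),(0,-142+135*np.cos(q),130+135*np.sin(q))]
    print(q.round(2),c2w(P,X)[0].round(0),proj('scene',c2w(P,X)).round(0).tolist(),proj('side',c2w(P,X)).round(0).tolist())
E
```

```text
[564.97848502 -37.6627915    6.28270878] [[-1.5, 0.6], [-0.2, -1.0], [1.1, 0.0], [-0.7, -0.6], [-0.1, -3.1], [-1.4, 1.5], [-0.9, 1.3], [0.3, -1.2], [-1.6, -2.0], [0.2, -0.6]]
hub [[ 559. -255.  122.]] [[208. 157.]] [[305. 324.]]
tip0 [[ 570. -354.  122.]] [[176. 143.]] [[328. 378.]]
tip1 [[ 459. -266.  122.]] [[230. 131.]] [[249. 342.]]
0.3 [566. -44. 191.] [[273.0, 181.0], [270.0, 185.0]] [[280.0, 209.0], [281.0, 219.0]]
0.4 [566. -48. 204.] [[271.0, 177.0], [268.0, 181.0]] [[281.0, 206.0], [282.0, 216.0]]
0.5 [567. -54. 216.] [[268.0, 172.0], [266.0, 177.0]] [[282.0, 204.0], [283.0, 214.0]]
0.6 [568. -61. 227.] [[265.0, 168.0], [263.0, 173.0]] [[283.0, 202.0], [285.0, 213.0]]
0.7 [568. -69. 238.] [[262.0, 163.0], [260.0, 168.0]] [[285.0, 201.0], [286.0, 212.0]]
0.8 [569. -78. 248.] [[258.0, 159.0], [256.0, 164.0]] [[287.0, 201.0], [288.0, 212.0]]
0.9 [571. -88. 257.] [[253.0, 154.0], [251.0, 159.0]] [[289.0, 201.0], [290.0, 212.0]]
1.0 [572. -99. 265.] [[249.0, 150.0], [247.0, 155.0]] [[291.0, 203.0], [292.0, 214.0]]
1.1 [ 573. -111.  271.] [[244.0, 146.0], [242.0, 151.0]] [[293.0, 205.0], [295.0, 216.0]]
1.2 [ 574. -123.  277.] [[239.0, 142.0], [237.0, 148.0]] [[296.0, 207.0], [297.0, 219.0]]
```

Run:
```python
from h import *
P=np.load('P.npy')
for th,c in((0,15),(0,0),(15,0),(30,0),(45,0),(60,0),(75,0),(90,0),(93,0)):
    t=np.radians(th);d=np.array([-np.sin(t),-np.cos(t)]);m=np.array([-np.cos(t),np.sin(t)])
    p=np.array([-30,-215])+80*d-(7+12.5*abs(np.cos(t))+8*np.sin(t)+c)*m
    print(th,c,c2w(P,[*p,0])[0].round(1))
for y in(98,33,-32):print(c2w(P,[0,y,0]).round(1))
```

```text
0 15 [ 601.7 -330.4    0. ]
0 0 [ 586.8 -332.     0. ]
15 0 [ 567.5 -336.9    0. ]
30 0 [ 546.5 -336.7    0. ]
45 0 [ 525.4 -330.5    0. ]
60 0 [ 506.1 -318.3    0. ]
75 0 [ 490.7 -300.4    0. ]
90 0 [ 480.8 -278.3    0. ]
93 0 [ 479.7 -274.9    0. ]
[[554.3  59.7   0. ]]
[[561.4  -4.9   0. ]]
[[568.5 -69.5   0. ]]
```

>>> {"name": "arm_command", "arguments": {"series": [{"dp": [0.6, -1, 0.63], "turn": -0.4, "grip": -1}, {"dp": [0.6, -1, 0.63], "turn": -0.4, "grip": -1}, {"dp": [0.6, -1, 0.63], "turn": -0.4, "grip": -1}, {"dp": [0.6, -1, 0.63], "turn": -0.4, "grip": -1}, {"dp": [0.6, -1, 0.63], "turn": -0.4, "grip": -1}, {"dp": [0.6, -1, 0.63], "turn": -0.4, "grip": -1}]}}

```text
time_s: 0.6
tool_pos: [232.3, 404.4, 502.5]
tcp_rot: [[-0.635, 0.773, 0.006], [0.773, 0.635, 0.002], [-0.002, 0.006, -1.0]]
wrist_force: [-0.6, -0.1, -0.4]
gripper_width: 57.7
finger_force: 0.0
```

>>> {"name": "arm_command", "arguments": {"series": [{"dp": [0.6, -1, 0], "turn": -0.376, "grip": -1}, {"dp": [0.6, -1, 0], "turn": -0.376, "grip": -1}, {"dp": [0.6, -1, 0], "turn": -0.376, "grip": -1}, {"dp": [0.6, -1, 0], "turn": -0.376, "grip": -1}, {"dp": [0.6, -1, 0], "turn": -0.376, "grip": -1}]}}

```text
time_s: 1.02
tool_pos: [322.4, 254.0, 498.5]
tcp_rot: [[-0.095, 0.995, 0.001], [0.995, 0.095, -0.003], [-0.004, 0.001, -1.0]]
wrist_force: [-0.2, 0.8, 0.4]
gripper_width: 24.1
finger_force: 0.0
```

>>> {"name": "arm_command", "arguments": {"series": [{"dp": [0.6, -1, 0], "turn": 0, "grip": -1}, {"dp": [0.6, -1, 0], "turn": 0, "grip": -1}, {"dp": [0.6, -1, 0], "turn": 0, "grip": -1}, {"dp": [0.6, -1, 0], "turn": 0, "grip": -1}, {"dp": [0.6, -1, 0], "turn": 0, "grip": -1}]}}

```text
time_s: 1.43
tool_pos: [413.2, 103.8, 498.2]
tcp_rot: [[-0.1, 0.995, 0.0], [0.995, 0.1, -0.003], [-0.003, 0.0, -1.0]]
wrist_force: [1.1, 0.2, -0.4]
gripper_width: 0.5
finger_force: 0.0
```

>>> {"name": "arm_command", "arguments": {"series": [{"dp": [0.6, -1, 0], "turn": 0, "grip": -1}, {"dp": [0.6, -1, 0], "turn": 0, "grip": -1}, {"dp": [0.6, -1, 0], "turn": 0, "grip": -1}, {"dp": [0.6, -1, 0], "turn": 0, "grip": -1}, {"dp": [0.6, -1, 0], "turn": 0, "grip": -1}]}}

```text
time_s: 1.85
tool_pos: [503.6, -46.2, 497.5]
tcp_rot: [[-0.102, 0.995, -0.0], [0.995, 0.102, -0.002], [-0.002, -0.0, -1.0]]
wrist_force: [0.1, 1.3, 0.3]
gripper_width: 0.4
finger_force: 0.0
```

>>> {"name": "arm_command", "arguments": {"series": [{"dp": [0.6, -1, 0], "turn": 0, "grip": -1}, {"dp": [0.6, -1, 0], "turn": 0, "grip": -1}, {"dp": [0.6, -1, 0], "turn": 0, "grip": -1}, {"dp": [0.6, -1, 0], "turn": 0, "grip": -1}, {"dp": [0.6, -1, 0], "turn": 0, "grip": -1}]}}

```text
time_s: 2.27
tool_pos: [593.5, -196.3, 496.5]
tcp_rot: [[-0.103, 0.995, -0.001], [0.995, 0.103, -0.001], [-0.001, -0.001, -1.0]]
wrist_force: [0.4, 0.2, -0.0]
gripper_width: 0.4
finger_force: 0.0
```

>>> {"name": "arm_command", "arguments": {"series": [{"dp": [0.13, -0.92, 0], "turn": 0, "grip": -1}, {"dp": [0.13, -0.92, 0], "turn": 0, "grip": -1}, {"dp": [0.13, -0.92, 0], "turn": 0, "grip": -1}, {"dp": [0.13, -0.92, 0], "turn": 0, "grip": -1}, {"dp": [0.13, -0.92, 0], "turn": 0, "grip": -1}, {"dp": [0.13, -0.92, 0], "turn": 0, "grip": -1}]}}

```text
time_s: 2.77
tool_pos: [610.4, -329.6, 498.0]
tcp_rot: [[-0.105, 0.994, -0.002], [0.994, 0.105, 0.003], [0.003, -0.001, -1.0]]
wrist_force: [-0.2, 0.7, 0.6]
gripper_width: 0.6
finger_force: 0.0
```

Run:
```python
from h import *
a=optics.camera("wrist");b=optics.camera("side")
print(sensors.get_state()['tool_pos'])
cv2.imwrite('pics/w1.png',np.hstack([cv2.resize(a,(400,300)),cv2.resize(b,(400,300))])[:,:,::-1])
```

```text
[ 610.165427   -328.15711     499.27242663]
```

View pics/w1.png

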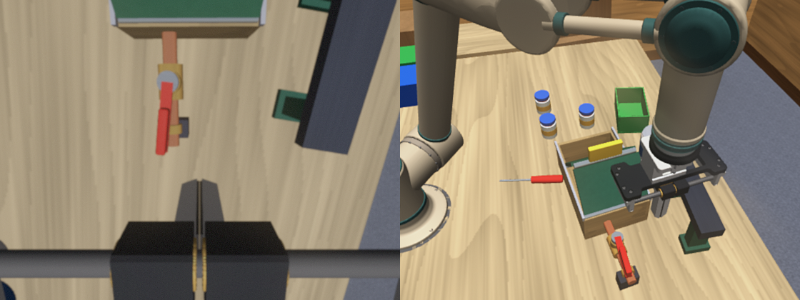

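>>> {"name": "arm_command", "arguments": {"series": [{"dp": [0, 0, -1], "turn": 0, "grip": -1}, {"dp": [0, 0, -1], "turn": 0, "grip": -1}, {"dp": [0, 0, -1], "turn": 0, "grip": -1}, {"dp": [0, 0, -1], "turn": 0, "grip": -1}, {"dp": [0, 0, -1], "turn": 0, "grip": -1}]}}

```text
time_s: 3.28
tool_pos: [608.5, -326.8, 343.2]
tcp_rot: [[-0.107, 0.994, -0.01], [0.994, 0.107, 0.008], [0.009, -0.009, -1.0]]
wrist_force: [-0.1, 0.6, 0.2]
gripper_width: 0.3
finger_force: 0.0
```

>>> {"name": "arm_command", "arguments": {"series": [{"dp": [0, 0, -0.31], "turn": 0, "grip": -1}, {"dp": [0, 0, -0.31], "turn": 0, "grip": -1}, {"dp": [0, 0, -0.31], "turn": 0, "grip": -1}, {"dp": [0, 0, -0.31], "turn": 0, "grip": -1}]}}

```text
time_s: 3.62
tool_pos: [610.7, -329.9, 305.0]
tcp_rot: [[-0.106, 0.994, 0.002], [0.994, 0.106, -0.001], [-0.001, 0.002, -1.0]]
wrist_force: [-0.8, -0.0, 0.5]
gripper_width: 0.6
finger_force: 0.0
```

>>> {"name": "arm_command", "arguments": {"series": [{"dp": [-0.15, -0.01, 0], "turn": 0, "grip": -1}, {"dp": [-0.21, -0.03, 0], "turn": 0, "grip": -1}, {"dp": [-0.29, -0.05, 0], "turn": 0, "grip": -1}, {"dp": [-0.36, -0.05, 0], "turn": 0, "grip": -1}, {"dp": [-0.43, -0.05, 0], "turn": 0, "grip": -1}, {"dp": [-0.5, -0.03, 0], "turn": 0, "grip": -1}, {"dp": [-0.57, 0, 0], "turn": 0, "grip": -1}, {"dp": [-0.63, 0.04, 0], "turn": 0, "grip": -1}, {"dp": [-0.69, 0.08, 0], "turn": 0, "grip": -1}, {"dp": [-0.74, 0.14, 0], "turn": 0, "grip": -1}, {"dp": [-0.79, 0.2, 0], "turn": 0, "grip": -1}, {"dp": [-0.83, 0.27, 0], "turn": 0, "grip": -1}, {"dp": [-0.86, 0.35, 0], "turn": 0, "grip": -1}, {"dp": [-0.86, 0.37, 0], "turn": 0, "grip": -1}, {"dp": [-0.86, 0.37, 0], "turn": 0, "grip": -1}, {"dp": [-0.86, 0.37, 0], "turn": 0, "grip": -1}]}}

```text
time_s: 4.95
tool_pos: [481.2, -278.5, 303.4]
tcp_rot: [[-0.108, 0.994, 0.002], [0.994, 0.108, -0.014], [-0.014, 0.0, -1.0]]
wrist_force: [0.9, -14.8, -3.9]
gripper_width: 0.2
finger_force: 7.4
```

Run:
```python
from h import *
a=optics.camera("scene");b=optics.camera("side")
print(sensors.get_state()['tool_pos'],sensors.get_state()['wrist_force'])
cv2.imwrite('pics/w2.png',np.hstack([cv2.resize(a,(400,300)),cv2.resize(b,(400,300))])[:,:,::-1])
```

```text
[ 481.18659638 -278.59123407  303.45156715] [  0.29707416 -14.90139257  -3.11945196]
```

View pics/w2.png

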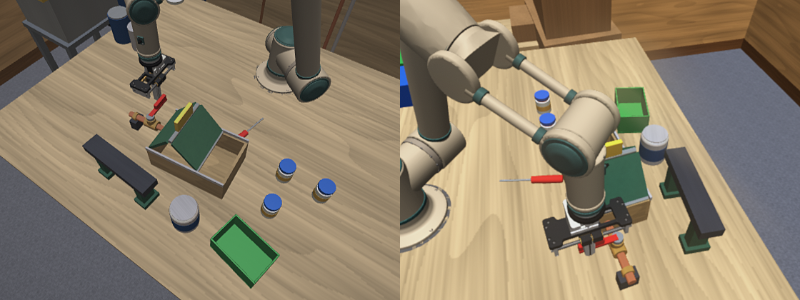

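>>> {"name": "arm_command", "arguments": {"series": [{"dp": [0, -0.1, 0], "turn": 0, "grip": -1}, {"dp": [0, -0.1, 0], "turn": 0, "grip": -1}, {"dp": [0, -0.1, 1], "turn": 0, "grip": -1}, {"dp": [0, -0.1, 1], "turn": 0, "grip": -1}, {"dp": [0, -0.1, 1], "turn": 0, "grip": -1}, {"dp": [0, -0.1, 1], "turn": 0, "grip": -1}, {"dp": [0, -0.1, 1], "turn": 0, "grip": -1}]}}

```text
time_s: 5.63
tool_pos: [481.2, -289.2, 458.7]
tcp_rot: [[-0.105, 0.994, 0.008], [0.994, 0.105, -0.005], [-0.005, 0.007, -1.0]]
wrist_force: [0.2, 0.2, 0.5]
gripper_width: 0.6
finger_force: 0.0
```

>>> {"name": "arm_command", "arguments": {"series": [{"dp": [0, 0, 0.4], "turn": 0, "grip": -1}, {"dp": [0, 0, 0.4], "turn": 0, "grip": -1}, {"dp": [0.28, 1, 0.4], "turn": 0, "grip": -1}, {"dp": [0.28, 1, 0.4], "turn": 0, "grip": -1}, {"dp": [0.28, 1, 0.4], "turn": 0, "grip": -1}, {"dp": [0.28, 1, 0.4], "turn": 0, "grip": -1}]}}

```text
time_s: 6.13
tool_pos: [522.4, -136.5, 511.2]
tcp_rot: [[-0.106, 0.994, -0.004], [0.994, 0.106, 0.004], [0.004, -0.003, -1.0]]
wrist_force: [0.9, 0.3, -0.4]
gripper_width: 0.3
finger_force: 0.0
```

>>> {"name": "arm_command", "arguments": {"series": [{"dp": [0.28, 0.71, 0], "turn": 0, "grip": -1}, {"dp": [0.28, 0.71, 0], "turn": 0, "grip": -1}, {"dp": [0.28, 0.71, 0], "turn": 0, "grip": -1}, {"dp": [0.28, 0.71, 0], "turn": 0, "grip": -1}, {"dp": [0.28, 0.71, 0], "turn": 0, "grip": -1}, {"dp": [0.28, 0.71, -0.57], "turn": 0, "grip": -1}, {"dp": [0.28, 0.71, -0.57], "turn": 0, "grip": -1}, {"dp": [0.28, 0.71, -0.57], "turn": 0, "grip": -1}, {"dp": [0.28, 0.71, -0.57], "turn": 0, "grip": -1}]}}

```text
time_s: 6.88
tool_pos: [563.6, -34.1, 424.6]
tcp_rot: [[-0.103, 0.995, -0.008], [0.995, 0.104, 0.001], [0.002, -0.008, -1.0]]
wrist_force: [1.0, 0.1, 0.4]
gripper_width: 0.3
finger_force: 0.0
```

>>> {"name": "arm_command", "arguments": {"series": [{"dp": [0.02, -0.1, 0], "turn": 0, "grip": -1}, {"dp": [0.02, -0.17, 0], "turn": 0, "grip": -1}, {"dp": [0.02, -0.22, 0], "turn": 0, "grip": -1}, {"dp": [0.03, -0.26, 0.03], "turn": 0, "grip": -1}, {"dp": [0.03, -0.3, 0.07], "turn": 0, "grip": -1}, {"dp": [0.04, -0.36, 0.1], "turn": 0, "grip": -1}, {"dp": [0.04, -0.42, 0.14], "turn": 0, "grip": -1}, {"dp": [0.05, -0.48, 0.17], "turn": 0, "grip": -1}, {"dp": [0.06, -0.54, 0.19], "turn": 0, "grip": -1}, {"dp": [0.06, -0.6, 0.2], "turn": 0, "grip": -1}, {"dp": [0.07, -0.67, 0.22], "turn": 0, "grip": -1}, {"dp": [0.08, -0.72, 0.23], "turn": 0, "grip": -1}, {"dp": [0.08, -0.76, 0.23], "turn": 0, "grip": -1}, {"dp": [0.08, -0.79, 0.23], "turn": 0, "grip": -1}, {"dp": [0.08, -0.79, 0.23], "turn": 0, "grip": -1}, {"dp": [0.08, -0.79, 0.23], "turn": 0, "grip": -1}]}}

```text
time_s: 8.22
tool_pos: [577.0, -149.9, 461.8]
tcp_rot: [[-0.106, 0.994, 0.0], [0.994, 0.106, 0.008], [0.008, 0.001, -1.0]]
wrist_force: [-0.2, 11.8, 4.1]
gripper_width: 0.7
finger_force: 5.4
```

Run:
```python
from h import *
a=optics.camera("scene");b=optics.camera("side")
for n,im in(('scene',a),('side',b)):
    for c,st in blobs(im,(108,150,100),(125,255,255),30): print(n,c,st,ray(n,c,80).round(0))
cv2.imwrite('pics/w3.png',np.hstack([cv2.resize(a,(400,300)),cv2.resize(b,(400,300))])[:,:,::-1])
```

```text
scene [402.7, 231.8] [392, 222, 23, 20, 358] [446. 247.  80.]
scene [457.6, 260.4] [446, 250, 24, 22, 406] [443. 383.  80.]
scene [381.7, 282.3] [370, 271, 24, 23, 440] [589. 267.  80.]
side [198.0, 132.4] [189, 127, 19, 12, 191] [441. 378.  80.]
side [260.8, 151.4] [251, 145, 20, 14, 225] [588. 263.  80.]
side [205.7, 165.5] [196, 158, 21, 15, 245] [444. 242.  80.]
```

View pics/w3.png

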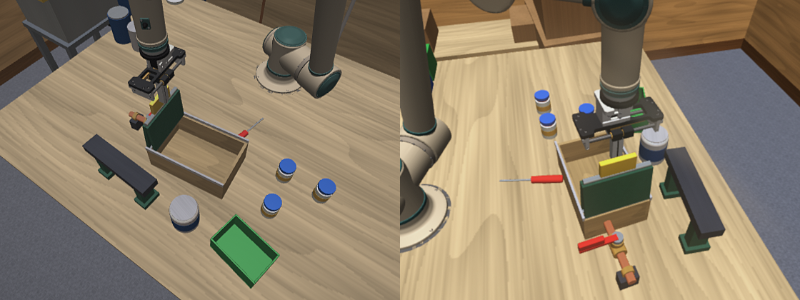

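>>> {"name": "arm_command", "arguments": {"series": [{"dp": [0, 0.3, 0], "turn": 0, "grip": -1}, {"dp": [0, 1, 0.25], "turn": 0, "grip": -1}, {"dp": [0, 1, 0.25], "turn": 0, "grip": -1}, {"dp": [0, 1, 0.25], "turn": 0, "grip": -1}, {"dp": [0, 1, 0.25], "turn": 0, "grip": -1}]}}

```text
time_s: 8.73
tool_pos: [577.2, 1.7, 501.4]
tcp_rot: [[-0.11, 0.994, 0.005], [0.994, 0.11, 0.001], [0.0, 0.005, -1.0]]
wrist_force: [-0.1, 0.4, 0.2]
gripper_width: 0.3
finger_force: 0.0
```

>>> {"name": "arm_command", "arguments": {"series": [{"dp": [-0.25, 1, 0], "turn": 0, "grip": -1}, {"dp": [-0.25, 1, 0], "turn": 0, "grip": -1}, {"dp": [-0.25, 1, 0], "turn": 0, "grip": -1}, {"dp": [-0.25, 1, 0], "turn": 0, "grip": -1}]}}

```text
time_s: 9.07
tool_pos: [539.2, 149.1, 498.6]
tcp_rot: [[-0.105, 0.994, 0.0], [0.994, 0.105, -0.001], [-0.001, -0.0, -1.0]]
wrist_force: [0.0, 0.6, 0.3]
gripper_width: 0.7
finger_force: 0.0
```

>>> {"name": "arm_command", "arguments": {"series": [{"dp": [-0.25, 0.5, 0], "turn": 0, "grip": -1}, {"dp": [-0.25, 0.5, 0], "turn": 0, "grip": -1}, {"dp": [-0.25, 0.5, 0], "turn": 0, "grip": -1}, {"dp": [-0.25, 0.5, 0], "turn": 0, "grip": -1}, {"dp": [-0.25, 0.5, 0], "turn": 0, "grip": -1}, {"dp": [-0.25, 0.5, 0], "turn": 0, "grip": -1}]}}

```text
time_s: 9.57
tool_pos: [503.0, 221.6, 498.8]
tcp_rot: [[-0.103, 0.995, 0.0], [0.995, 0.103, -0.002], [-0.002, 0.0, -1.0]]
wrist_force: [-0.2, 0.1, 0.2]
gripper_width: 0.5
finger_force: 0.0
```

```bash
cat >> h.py <<'E'
def wray(uv,z,s):
    p=optics.camera_params('wrist');H=np.array(p['hand_eye']);R=np.array(s['tcp_rot'])
    o=R@H[:3,3]+s['tool_pos'];d=R@H[:3,:3]@[(uv[0]-p['cx'])/p['fx'],(uv[1]-p['cy'])/p['fy'],1]
    return o+d*(z-o[2])/d[2]
E
cat > look.py <<'E'
import sys
from h import *
s=sensors.get_state();a=optics.camera("wrist")
print('tcp',np.round(s['tool_pos'],1),s['time_s'])
for c,st in blobs(a,(108,150,100),(125,255,255),100): print('wrist',c,st,wray(c,82,s).round(0),wray(c,74,s).round(0))
for n in('scene','side'):
    b=optics.camera(n)
    for c,st in blobs(b,(108,150,100),(125,255,255),30): print(n,c,st,ray(n,c,78).round(0))
if len(sys.argv)>1: cv2.imwrite(f'pics/{sys.argv[1]}.png',a[:,:,::-1])
E
python3 look.py w4
```

```text
tcp [503.  221.6 498.8] 9.5667
wrist [232.6, 22.1] [206, 0, 54, 50, 2233] [442. 379.  82.] [441. 380.  74.]
wrist [362.5, 154.0] [337, 130, 50, 49, 1782] [588. 266.  82.] [590. 266.  74.]
wrist [225.0, 160.2] [203, 135, 50, 49, 1533] [443. 245.  82.] [442. 244.  74.]
scene [402.7, 231.8] [391, 222, 24, 20, 359] [445. 246.  78.]
scene [457.6, 260.4] [446, 250, 24, 22, 406] [441. 384.  78.]
scene [381.7, 282.3] [370, 271, 24, 23, 441] [588. 267.  78.]
side [15.6, 103.9] [0, 89, 35, 32, 910] [-55. 635.  78.]
side [198.0, 132.4] [189, 127, 19, 12, 190] [441. 381.  78.]
side [260.6, 151.5] [251, 145, 20, 14, 225] [588. 265.  78.]
side [205.7, 165.5] [196, 158, 21, 15, 245] [444. 244.  78.]
```

View pics/w4.png

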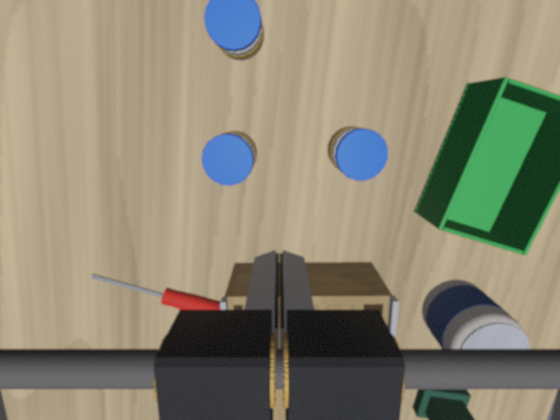

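>>> {"name": "arm_command", "arguments": {"series": [{"dp": [-0.38, 0.15, -1], "turn": 0, "grip": -1}, {"dp": [-0.38, 0.15, -1], "turn": 0, "grip": -1}, {"dp": [-0.38, 0.15, -1], "turn": 0, "grip": -1}, {"dp": [-0.38, 0.15, -1], "turn": 0, "grip": -1}, {"dp": [-0.38, 0.15, -1], "turn": 0, "grip": -1}, {"dp": [-0.38, 0.15, -1], "turn": 0, "grip": -1}]}}

```text
time_s: 10.22
tool_pos: [444.9, 244.9, 348.4]
tcp_rot: [[-0.105, 0.995, -0.003], [0.995, 0.105, -0.002], [-0.001, -0.003, -1.0]]
wrist_force: [0.4, 0.2, 0.9]
gripper_width: 0.7
finger_force: 0.0
```

>>> {"name": "arm_command", "arguments": {"series": [{"dp": [0, 0, -0.2], "turn": 0, "grip": -1}, {"dp": [0, 0, -0.38], "turn": 0, "grip": -1}, {"dp": [0, 0, -0.43], "turn": 0, "grip": -1}, {"dp": [0, 0, -0.48], "turn": 0, "grip": -1}, {"dp": [0, 0, -0.51], "turn": 0, "grip": -1}, {"dp": [0, 0, -0.535], "turn": 0, "grip": -1}, {"dp": [0, 0, -0.535], "turn": 0, "grip": -1}, {"dp": [0, 0, -0.535], "turn": 0, "grip": -1}, {"dp": [0, 0, -0.535], "turn": 0, "grip": -1}]}}

```text
time_s: 10.97
tool_pos: [446.8, 245.6, 273.3]
tcp_rot: [[-0.105, 0.994, 0.006], [0.994, 0.105, 0.001], [0.0, 0.006, -1.0]]
wrist_force: [-2.3, -2.4, 14.2]
gripper_width: 0.5
finger_force: 6.9
```

>>> {"name": "arm_command", "arguments": {"series": [{"dp": [0, 0, 0.4], "turn": 0, "grip": 0.8}, {"dp": [0, 0, 0.4], "turn": 0, "grip": 0.8}, {"dp": [0, 0, 0.4], "turn": 0, "grip": 0.8}, {"dp": [0, 0, 0.4], "turn": 0, "grip": 0.8}, {"dp": [0, 0, 0.4], "turn": 0, "grip": 0.8}, {"dp": [0, 0, 0.4], "turn": 0, "grip": 0.8}, {"dp": [0, 0, 0.4], "turn": 0, "grip": 0.8}, {"dp": [0, 0, 0.4], "turn": 0, "grip": 0.8}, {"dp": [0, 0, 0.4], "turn": 0, "grip": 0.8}, {"dp": [0, 0, 0.4], "turn": 0, "grip": 0.8}, {"dp": [0, 0, 0.4], "turn": 0, "grip": 0.8}, {"dp": [0, 0, 0.4], "turn": 0, "grip": 0.8}]}}

```text
time_s: 11.97
tool_pos: [445.0, 245.6, 328.8]
tcp_rot: [[-0.105, 0.994, -0.0], [0.994, 0.105, -0.0], [-0.0, -0.0, -1.0]]
wrist_force: [0.4, -0.8, -0.1]
gripper_width: 76.8
finger_force: 0.0
```

>>> {"name": "arm_command", "arguments": {"series": [{"dp": [0, 0, -0.2], "turn": 0, "grip": 0.8}, {"dp": [0, 0, -0.4], "turn": 0, "grip": 0.8}, {"dp": [0, 0, -0.55], "turn": 0, "grip": 0.8}, {"dp": [0, 0, -0.71], "turn": 0, "grip": 0.8}, {"dp": [0, 0, -0.71], "turn": 0, "grip": 0.8}, {"dp": [0, 0, -0.71], "turn": 0, "grip": 0.8}, {"dp": [0, 0, -0.71], "turn": 0, "grip": -1}, {"dp": [0, 0, -0.71], "turn": 0, "grip": -1}, {"dp": [0, 0, -0.71], "turn": 0, "grip": -1}, {"dp": [0, 0, -0.71], "turn": 0, "grip": -1}, {"dp": [0, 0, -0.71], "turn": 0, "grip": -1}, {"dp": [0, 0, -0.71], "turn": 0, "grip": -1}, {"dp": [0, 0, -0.71], "turn": 0, "grip": -1}, {"dp": [0, 0, -0.71], "turn": 0, "grip": -1}, {"dp": [0, 0, -0.71], "turn": 0, "grip": -1}, {"dp": [0, 0, -0.71], "turn": 0, "grip": -1}]}}

```text
time_s: 13.3
tool_pos: [445.0, 245.7, 223.3]
tcp_rot: [[-0.105, 0.994, 0.001], [0.994, 0.105, 0.0], [0.0, 0.001, -1.0]]
wrist_force: [-1.2, 0.1, 6.4]
gripper_width: 55.7
finger_force: 30.0
```

>>> {"name": "arm_command", "arguments": {"series": [{"dp": [0, 0, 0.5], "turn": 0, "grip": -1}, {"dp": [0, 0, 1], "turn": 0, "grip": -1}, {"dp": [0, 0, 1], "turn": 0, "grip": -1}, {"dp": [0, 0, 1], "turn": 0, "grip": -1}, {"dp": [0, 0, 1], "turn": 0, "grip": -1}, {"dp": [0, 0, 1], "turn": 0, "grip": -1}]}}

```text
time_s: 13.8
tool_pos: [444.9, 245.5, 373.0]
tcp_rot: [[-0.105, 0.994, 0.002], [0.994, 0.105, 0.001], [0.0, 0.002, -1.0]]
wrist_force: [-1.3, -0.0, -3.7]
gripper_width: 55.8
finger_force: 30.0
```

>>> {"name": "arm_command", "arguments": {"series": [{"dp": [0.2, -0.5, 0], "turn": 0, "grip": -1}, {"dp": [0.4, -1, 0], "turn": 0, "grip": -1}, {"dp": [0.4, -1, 0], "turn": 0, "grip": -1}, {"dp": [0.4, -1, 0], "turn": 0, "grip": -1}, {"dp": [0.4, -1, 0], "turn": 0, "grip": -1}]}}

```text
time_s: 14.22
tool_pos: [506.6, 90.2, 369.2]
tcp_rot: [[-0.1, 0.995, -0.003], [0.995, 0.1, -0.005], [-0.005, -0.004, -1.0]]
wrist_force: [0.7, 0.1, -3.5]
gripper_width: 55.6
finger_force: 30.0
```

>>> {"name": "arm_command", "arguments": {"series": [{"dp": [0.42, -1, 0], "turn": 0, "grip": -1}, {"dp": [0.42, -1, 0], "turn": 0, "grip": -1}, {"dp": [0.42, -1, 0], "turn": 0, "grip": -1}, {"dp": [0.42, -1, 0], "turn": 0, "grip": -1}, {"dp": [0.42, -1, 0], "turn": 0, "grip": -1}, {"dp": [0.42, -1, 0], "turn": 0, "grip": -1}]}}

```text
time_s: 14.72
tool_pos: [568.0, -56.1, 368.8]
tcp_rot: [[-0.101, 0.995, -0.006], [0.995, 0.101, 0.002], [0.002, -0.006, -1.0]]
wrist_force: [-0.2, 0.5, -3.0]
gripper_width: 55.6
finger_force: 30.0
```

>>> {"name": "arm_command", "arguments": {"series": [{"dp": [0, -0.1, 0], "turn": 0, "grip": -1}, {"dp": [0, -0.1, 0], "turn": 0, "grip": -1}, {"dp": [0, -0.1, 0], "turn": 0, "grip": -1}, {"dp": [0, -0.1, -0.25], "turn": 0, "grip": -1}, {"dp": [0, -0.1, -0.5], "turn": 0, "grip": -1}, {"dp": [0, -0.1, -0.7], "turn": 0, "grip": -1}, {"dp": [0, -0.1, -0.8], "turn": 0, "grip": -1}, {"dp": [0, -0.1, -0.88], "turn": 0, "grip": -1}, {"dp": [0, -0.1, -0.93], "turn": 0, "grip": -1}, {"dp": [0, -0.1, -0.93], "turn": 0, "grip": -1}, {"dp": [0, -0.1, -0.93], "turn": 0, "grip": -1}]}}

```text
time_s: 15.63
tool_pos: [567.8, -68.1, 233.1]
tcp_rot: [[-0.106, 0.994, 0.0], [0.994, 0.106, 0.001], [0.0, 0.0, -1.0]]
wrist_force: [0.1, -0.1, -3.7]
gripper_width: 55.7
finger_force: 30.0
```

>>> {"name": "arm_command", "arguments": {"series": [{"dp": [0, 0, -0.01], "turn": 0, "grip": -1}, {"dp": [0, 0, -0.01], "turn": 0, "grip": 0.7}, {"dp": [0, 0, -0.01], "turn": 0, "grip": 0.7}, {"dp": [0, 0, -0.01], "turn": 0, "grip": 0.7}, {"dp": [0, 0, -0.01], "turn": 0, "grip": 0.7}, {"dp": [0, 0, -0.01], "turn": 0, "grip": 0.7}, {"dp": [0, 0, -0.01], "turn": 0, "grip": 0.7}, {"dp": [0, 0, 0.3], "turn": 0, "grip": 0.7}, {"dp": [0, 0, 0.6], "turn": 0, "grip": 0}, {"dp": [0, 0, 1], "turn": 0, "grip": -1}, {"dp": [0, 0, 1], "turn": 0, "grip": -1}, {"dp": [0, 0, 1], "turn": 0, "grip": -1}]}}

```text
time_s: 16.63
tool_pos: [569.4, -69.8, 389.8]
tcp_rot: [[-0.105, 0.994, 0.013], [0.994, 0.105, -0.003], [-0.004, 0.012, -1.0]]
wrist_force: [0.7, 0.6, 0.3]
gripper_width: 56.5
finger_force: 0.0
```

>>> {"name": "arm_command", "arguments": {"series": [{"dp": [0.1, 1, 0], "turn": 0, "grip": -1}, {"dp": [0.1, 1, 0], "turn": 0, "grip": -1}, {"dp": [0.1, 1, 0], "turn": 0, "grip": -1}, {"dp": [0.1, 1, 0], "turn": 0, "grip": -1}]}}

```text
time_s: 16.97
tool_pos: [582.6, 83.5, 382.0]
tcp_rot: [[-0.106, 0.994, -0.001], [0.994, 0.106, 0.002], [0.002, -0.001, -1.0]]
wrist_force: [-0.5, 0.3, 0.4]
gripper_width: 30.0
finger_force: 0.0
```

>>> {"name": "arm_command", "arguments": {"series": [{"dp": [0, 0.8, 0], "turn": 0, "grip": -1}, {"dp": [0, 0.8, 0], "turn": 0, "grip": -1}, {"dp": [0, 0.8, 0], "turn": 0, "grip": -1}, {"dp": [0, 0.8, 0], "turn": 0, "grip": -1}, {"dp": [0, 0.8, 0], "turn": 0, "grip": -1}]}}

```text
time_s: 17.38
tool_pos: [582.5, 202.3, 381.6]
tcp_rot: [[-0.109, 0.994, -0.002], [0.994, 0.109, -0.001], [-0.001, -0.002, -1.0]]
wrist_force: [-0.1, -0.3, 0.3]
gripper_width: 0.5
finger_force: 0.0
```

```bash
python3 look.py
```

```text
tcp [582.5 202.3 381.6] 17.3833
wrist [320.3, 130.4] [300, 99, 32, 69, 455] [605. 270.  82.] [606. 270.  74.]
scene [265.7, 203.7] [255, 195, 22, 18, 319] [567. -70.  78.]
scene [457.6, 260.4] [446, 250, 24, 22, 406] [441. 384.  78.]
scene [381.7, 282.3] [370, 271, 24, 23, 440] [588. 267.  78.]
side [15.6, 104.0] [0, 89, 35, 32, 912] [-55. 635.  78.]
side [198.0, 132.4] [189, 127, 19, 12, 189] [441. 381.  78.]
side [260.6, 151.5] [251, 145, 20, 14, 225] [588. 265.  78.]
```

>>> {"name": "arm_command", "arguments": {"series": [{"dp": [0.04, 0.43, 0], "turn": 0, "grip": -1}, {"dp": [0.04, 0.43, 0], "turn": 0, "grip": -1}, {"dp": [0.04, 0.43, -0.2], "turn": 0, "grip": -1}, {"dp": [0.04, 0.43, -0.4], "turn": 0, "grip": -1}, {"dp": [0.04, 0.43, -0.58], "turn": 0, "grip": -1}, {"dp": [0.04, 0.43, -0.63], "turn": 0, "grip": -1}, {"dp": [0.04, 0.43, -0.68], "turn": 0, "grip": -1}, {"dp": [0.04, 0.43, -0.72], "turn": 0, "grip": -1}, {"dp": [0.04, 0.43, -0.76], "turn": 0, "grip": -1}, {"dp": [0.04, 0.43, -0.76], "turn": 0, "grip": -1}, {"dp": [0.04, 0.43, -0.76], "turn": 0, "grip": -1}, {"dp": [0.04, 0.43, -0.76], "turn": 0, "grip": -1}]}}

```text
time_s: 18.53
tool_pos: [589.4, 264.0, 273.8]
tcp_rot: [[-0.104, 0.995, 0.004], [0.995, 0.104, -0.0], [-0.0, 0.004, -1.0]]
wrist_force: [-4.1, -2.9, 13.8]
gripper_width: 0.3
finger_force: 7.0
```

>>> {"name": "arm_command", "arguments": {"series": [{"dp": [0, 0, 0.4], "turn": 0, "grip": 0.8}, {"dp": [0, 0, 0.4], "turn": 0, "grip": 0.8}, {"dp": [0, 0, 0.4], "turn": 0, "grip": 0.8}, {"dp": [0, 0, 0.4], "turn": 0, "grip": 0.8}, {"dp": [0, 0, 0.4], "turn": 0, "grip": 0.8}, {"dp": [0, 0, 0.4], "turn": 0, "grip": 0.8}, {"dp": [0, 0, 0.4], "turn": 0, "grip": 0.8}, {"dp": [0, 0, 0.4], "turn": 0, "grip": 0.8}, {"dp": [0, 0, 0.4], "turn": 0, "grip": 0.8}, {"dp": [0, 0, 0.4], "turn": 0, "grip": 0.8}, {"dp": [0, 0, 0.4], "turn": 0, "grip": 0.8}, {"dp": [0, 0, 0.4], "turn": 0, "grip": 0.8}]}}

```text
time_s: 19.53
tool_pos: [589.0, 265.1, 328.8]
tcp_rot: [[-0.105, 0.994, -0.0], [0.994, 0.105, -0.0], [-0.0, -0.0, -1.0]]
wrist_force: [0.4, -0.4, 0.3]
gripper_width: 77.0
finger_force: 0.0
```

```bash
python3 look.py
```

```text
tcp [589.  265.1 328.8] 19.5333
wrist [43.4, 28.5] [0, 0, 88, 66, 4936] [446. 374.  82.] [441. 375.  74.]
wrist [277.0, 231.3] [238, 192, 79, 78, 4826] [587. 270.  82.] [587. 267.  74.]
scene [265.7, 203.7] [255, 195, 22, 18, 319] [567. -70.  78.]
scene [457.6, 260.4] [446, 250, 24, 22, 406] [441. 384.  78.]
scene [372.8, 287.3] [369, 282, 12, 13, 42] [610. 256.  78.]
scene [385.5, 292.2] [382, 289, 9, 6, 32] [604. 284.  78.]
side [15.6, 103.9] [0, 89, 35, 32, 911] [-55. 635.  78.]
side [198.0, 132.4] [189, 127, 19, 12, 189] [441. 381.  78.]
side [260.6, 153.5] [251, 147, 20, 14, 224] [586. 257.  78.]
```

>>> {"name": "arm_command", "arguments": {"series": [{"dp": [0, 0, -0.2], "turn": 0, "grip": 0.8}, {"dp": [0, 0, -0.4], "turn": 0, "grip": 0.8}, {"dp": [0, 0, -0.55], "turn": 0, "grip": 0.8}, {"dp": [0, 0, -0.71], "turn": 0, "grip": 0.8}, {"dp": [0, 0, -0.71], "turn": 0, "grip": 0.8}, {"dp": [0, 0, -0.71], "turn": 0, "grip": 0.8}, {"dp": [0, 0, -0.71], "turn": 0, "grip": -1}, {"dp": [0, 0, -0.71], "turn": 0, "grip": -1}, {"dp": [0, 0, -0.71], "turn": 0, "grip": -1}, {"dp": [0, 0, -0.71], "turn": 0, "grip": -1}, {"dp": [0, 0, -0.71], "turn": 0, "grip": -1}, {"dp": [0, 0, -0.71], "turn": 0, "grip": -1}, {"dp": [0, 0, -0.71], "turn": 0, "grip": -1}, {"dp": [0, 0, -0.71], "turn": 0, "grip": -1}, {"dp": [0, 0, -0.71], "turn": 0, "grip": -1}, {"dp": [0, 0, -0.71], "turn": 0, "grip": -1}]}}

```text
time_s: 21.02
tool_pos: [588.9, 265.1, 223.5]
tcp_rot: [[-0.105, 0.994, 0.001], [0.994, 0.105, 0.0], [0.0, 0.001, -1.0]]
wrist_force: [-1.9, -0.3, 7.0]
gripper_width: 56.0
finger_force: 30.0
```

>>> {"name": "arm_command", "arguments": {"series": [{"dp": [0, 0, 0.5], "turn": 0, "grip": -1}, {"dp": [0, 0, 1], "turn": 0, "grip": -1}, {"dp": [0, 0, 1], "turn": 0, "grip": -1}, {"dp": [0, 0, 1], "turn": 0, "grip": -1}, {"dp": [0, 0, 1], "turn": 0, "grip": -1}, {"dp": [0, 0, 1], "turn": 0, "grip": -1}]}}

```text
time_s: 21.52
tool_pos: [589.0, 265.1, 373.3]
tcp_rot: [[-0.105, 0.994, 0.003], [0.994, 0.105, 0.001], [0.0, 0.003, -1.0]]
wrist_force: [0.5, 0.0, -2.2]
gripper_width: 55.8
finger_force: 30.0
```

>>> {"name": "arm_command", "arguments": {"series": [{"dp": [-0.05, -0.5, 0], "turn": 0, "grip": -1}, {"dp": [-0.09, -1, 0], "turn": 0, "grip": -1}, {"dp": [-0.09, -1, 0], "turn": 0, "grip": -1}, {"dp": [-0.09, -1, 0], "turn": 0, "grip": -1}, {"dp": [-0.09, -1, 0], "turn": 0, "grip": -1}]}}

```text
time_s: 21.93
tool_pos: [574.1, 110.5, 368.9]
tcp_rot: [[-0.101, 0.995, -0.007], [0.995, 0.101, -0.004], [-0.003, -0.008, -1.0]]
wrist_force: [-0.2, -0.4, -2.4]
gripper_width: 55.6
finger_force: 30.0
```

>>> {"name": "arm_command", "arguments": {"series": [{"dp": [-0.09, -0.8, 0], "turn": 0, "grip": -1}, {"dp": [-0.09, -0.8, 0], "turn": 0, "grip": -1}, {"dp": [-0.09, -0.8, 0], "turn": 0, "grip": -1}, {"dp": [-0.09, -0.8, 0], "turn": 0, "grip": -1}, {"dp": [-0.09, -0.8, 0], "turn": 0, "grip": -1}, {"dp": [-0.09, -0.8, 0], "turn": 0, "grip": -1}, {"dp": [-0.09, -0.8, 0], "turn": 0, "grip": -1}]}}

```text
time_s: 22.52
tool_pos: [561.9, -3.7, 371.1]
tcp_rot: [[-0.106, 0.994, -0.002], [0.994, 0.106, 0.001], [0.001, -0.002, -1.0]]
wrist_force: [1.4, -0.4, -1.9]
gripper_width: 55.5
finger_force: 30.0
```

>>> {"name": "arm_command", "arguments": {"series": [{"dp": [0, 0, -0.25], "turn": 0, "grip": -1}, {"dp": [0, 0, -0.5], "turn": 0, "grip": -1}, {"dp": [0, 0, -0.7], "turn": 0, "grip": -1}, {"dp": [0, 0, -0.8], "turn": 0, "grip": -1}, {"dp": [0, 0, -0.88], "turn": 0, "grip": -1}, {"dp": [0, 0, -0.935], "turn": 0, "grip": -1}, {"dp": [0, 0, -0.935], "turn": 0, "grip": -1}, {"dp": [0, 0, -0.935], "turn": 0, "grip": -1}]}}

```text
time_s: 23.18
tool_pos: [562.2, -3.5, 232.1]
tcp_rot: [[-0.107, 0.994, 0.0], [0.994, 0.107, 0.0], [0.0, 0.0, -1.0]]
wrist_force: [0.8, 1.2, -1.5]
gripper_width: 55.7
finger_force: 30.0
```

>>> {"name": "arm_command", "arguments": {"series": [{"dp": [0, 0, -0.005], "turn": 0, "grip": -1}, {"dp": [0, 0, -0.005], "turn": 0, "grip": 0.7}, {"dp": [0, 0, -0.005], "turn": 0, "grip": 0.7}, {"dp": [0, 0, -0.005], "turn": 0, "grip": 0.7}, {"dp": [0, 0, -0.005], "turn": 0, "grip": 0.7}, {"dp": [0, 0, -0.005], "turn": 0, "grip": 0.7}, {"dp": [0, 0, -0.005], "turn": 0, "grip": 0.7}, {"dp": [0, 0, 0.3], "turn": 0, "grip": 0.7}, {"dp": [0, 0, 0.6], "turn": 0, "grip": 0}, {"dp": [0, 0, 1], "turn": 0, "grip": -1}, {"dp": [0, 0, 1], "turn": 0, "grip": -1}, {"dp": [0, 0, 1], "turn": 0, "grip": -1}]}}

```text
time_s: 24.18
tool_pos: [563.5, -5.1, 388.9]
tcp_rot: [[-0.105, 0.994, 0.013], [0.994, 0.105, -0.002], [-0.003, 0.013, -1.0]]
wrist_force: [0.4, -0.6, 0.0]
gripper_width: 56.9
finger_force: 0.0
```

>>> {"name": "arm_command", "arguments": {"series": [{"dp": [-0.4, 1, 0], "turn": 0, "grip": -1}, {"dp": [-0.4, 1, 0], "turn": 0, "grip": -1}, {"dp": [-0.4, 1, 0], "turn": 0, "grip": -1}, {"dp": [-0.4, 1, 0], "turn": 0, "grip": -1}]}}

```text
time_s: 24.52
tool_pos: [500.5, 146.5, 381.2]
tcp_rot: [[-0.104, 0.995, -0.002], [0.995, 0.104, 0.0], [0.001, -0.002, -1.0]]
wrist_force: [0.8, -1.0, 0.3]
gripper_width: 30.1
finger_force: 0.0
```

>>> {"name": "arm_command", "arguments": {"series": [{"dp": [-0.4, 1, 0], "turn": 0, "grip": -1}, {"dp": [-0.4, 1, 0], "turn": 0, "grip": -1}, {"dp": [-0.4, 1, 0], "turn": 0, "grip": -1}, {"dp": [-0.4, 1, 0], "turn": 0, "grip": -1}, {"dp": [-0.4, 1, 0], "turn": 0, "grip": -1}, {"dp": [-0.4, 1, 0], "turn": 0, "grip": -1}]}}

```text
time_s: 25.02
tool_pos: [440.9, 296.4, 381.2]
tcp_rot: [[-0.109, 0.994, -0.001], [0.994, 0.109, -0.001], [-0.001, -0.001, -1.0]]
wrist_force: [1.0, -0.7, 0.3]
gripper_width: 0.2
finger_force: 0.0
```

```bash
python3 look.py
```

```text
tcp [440.9 296.4 381.2] 25.0167
wrist [291.8, 100.8] [256, 63, 73, 77, 4263] [440. 383.  82.] [441. 383.  74.]
scene [265.7, 203.7] [255, 195, 22, 18, 319] [567. -70.  78.]
scene [288.7, 214.9] [278, 206, 22, 19, 335] [561.  -4.  78.]
scene [457.7, 260.4] [446, 250, 24, 22, 405] [441. 384.  78.]
side [15.6, 103.9] [0, 89, 35, 32, 910] [-55. 635.  78.]
side [198.0, 132.4] [189, 127, 19, 12, 190] [441. 381.  78.]
side [271.3, 230.5] [263, 221, 20, 20, 265] [557.   1.  78.]
```

>>> {"name": "arm_command", "arguments": {"series": [{"dp": [0, 0.58, 0], "turn": 0, "grip": -1}, {"dp": [0, 0.58, 0], "turn": 0, "grip": -1}, {"dp": [0, 0.58, 0], "turn": 0, "grip": -1}, {"dp": [0, 0.58, -0.2], "turn": 0, "grip": -1}, {"dp": [0, 0.58, -0.4], "turn": 0, "grip": -1}, {"dp": [0, 0.58, -0.57], "turn": 0, "grip": -1}, {"dp": [0, 0.58, -0.62], "turn": 0, "grip": -1}, {"dp": [0, 0.58, -0.67], "turn": 0, "grip": -1}, {"dp": [0, 0.58, -0.71], "turn": 0, "grip": -1}, {"dp": [0, 0.58, -0.75], "turn": 0, "grip": -1}, {"dp": [0, 0.58, -0.75], "turn": 0, "grip": -1}, {"dp": [0, 0.58, -0.75], "turn": 0, "grip": -1}, {"dp": [0, 0.58, -0.75], "turn": 0, "grip": -1}]}}

```text
time_s: 26.25
tool_pos: [442.5, 381.2, 273.5]
tcp_rot: [[-0.105, 0.995, 0.003], [0.995, 0.105, -0.0], [-0.0, 0.003, -1.0]]
wrist_force: [-2.8, -3.9, 12.8]
gripper_width: 0.6
finger_force: 6.6
```

>>> {"name": "arm_command", "arguments": {"series": [{"dp": [0, 0, 0.4], "turn": 0, "grip": 0.8}, {"dp": [0, 0, 0.4], "turn": 0, "grip": 0.8}, {"dp": [0, 0, 0.4], "turn": 0, "grip": 0.8}, {"dp": [0, 0, 0.4], "turn": 0, "grip": 0.8}, {"dp": [0, 0, 0.4], "turn": 0, "grip": 0.8}, {"dp": [0, 0, 0.4], "turn": 0, "grip": 0.8}, {"dp": [0, 0, 0.4], "turn": 0, "grip": 0.8}, {"dp": [0, 0, 0.4], "turn": 0, "grip": 0.8}, {"dp": [0, 0, 0.4], "turn": 0, "grip": 0.8}, {"dp": [0, 0, 0.4], "turn": 0, "grip": 0.8}, {"dp": [0, 0, 0.4], "turn": 0, "grip": 0.8}, {"dp": [0, 0, 0.4], "turn": 0, "grip": 0.8}]}}

```text
time_s: 27.25
tool_pos: [442.0, 382.1, 329.5]
tcp_rot: [[-0.105, 0.994, -0.0], [0.994, 0.105, -0.0], [-0.0, -0.0, -1.0]]
wrist_force: [0.3, -0.0, -0.7]
gripper_width: 77.2
finger_force: 0.0
```

>>> {"name": "arm_command", "arguments": {"series": [{"dp": [0, 0, -0.2], "turn": 0, "grip": 0.8}, {"dp": [0, 0, -0.4], "turn": 0, "grip": 0.8}, {"dp": [0, 0, -0.55], "turn": 0, "grip": 0.8}, {"dp": [0, 0, -0.71], "turn": 0, "grip": 0.8}, {"dp": [0, 0, -0.71], "turn": 0, "grip": 0.8}, {"dp": [0, 0, -0.71], "turn": 0, "grip": 0.8}, {"dp": [0, 0, -0.71], "turn": 0, "grip": -1}, {"dp": [0, 0, -0.71], "turn": 0, "grip": -1}, {"dp": [0, 0, -0.71], "turn": 0, "grip": -1}, {"dp": [0, 0, -0.71], "turn": 0, "grip": -1}, {"dp": [0, 0, -0.71], "turn": 0, "grip": -1}, {"dp": [0, 0, -0.71], "turn": 0, "grip": -1}, {"dp": [0, 0, -0.71], "turn": 0, "grip": -1}, {"dp": [0, 0, -0.71], "turn": 0, "grip": -1}, {"dp": [0, 0, -0.71], "turn": 0, "grip": -1}, {"dp": [0, 0, -0.71], "turn": 0, "grip": -1}]}}

```text
time_s: 28.58
tool_pos: [441.7, 382.2, 224.2]
tcp_rot: [[-0.105, 0.995, -0.0], [0.995, 0.105, 0.001], [0.001, -0.0, -1.0]]
wrist_force: [-2.7, -0.4, 6.6]
gripper_width: 55.7
finger_force: 30.0
```

>>> {"name": "arm_command", "arguments": {"series": [{"dp": [0, 0, 0.5], "turn": 0, "grip": -1}, {"dp": [0, 0, 1], "turn": 0, "grip": -1}, {"dp": [0, 0, 1], "turn": 0, "grip": -1}, {"dp": [0, 0, 1], "turn": 0, "grip": -1}, {"dp": [0, 0, 1], "turn": 0, "grip": -1}, {"dp": [0, 0, 1], "turn": 0, "grip": -1}]}}

```text
time_s: 29.08
tool_pos: [442.0, 382.0, 373.8]
tcp_rot: [[-0.105, 0.994, 0.002], [0.994, 0.105, 0.001], [0.001, 0.002, -1.0]]
wrist_force: [-1.2, 0.4, -3.7]
gripper_width: 56.1
finger_force: 30.0
```

>>> {"name": "arm_command", "arguments": {"series": [{"dp": [0.2, -0.5, 0], "turn": 0, "grip": -1}, {"dp": [0.37, -1, 0], "turn": 0, "grip": -1}, {"dp": [0.37, -1, 0], "turn": 0, "grip": -1}, {"dp": [0.37, -1, 0], "turn": 0, "grip": -1}, {"dp": [0.37, -1, 0], "turn": 0, "grip": -1}]}}

```text
time_s: 29.5
tool_pos: [498.6, 226.5, 369.6]
tcp_rot: [[-0.1, 0.995, -0.005], [0.995, 0.1, -0.007], [-0.007, -0.005, -1.0]]
wrist_force: [0.6, 0.1, -3.8]
gripper_width: 55.7
finger_force: 30.0
```

>>> {"name": "arm_command", "arguments": {"series": [{"dp": [0.37, -1, 0], "turn": 0, "grip": -1}, {"dp": [0.37, -1, 0], "turn": 0, "grip": -1}, {"dp": [0.37, -1, 0], "turn": 0, "grip": -1}, {"dp": [0.37, -1, 0], "turn": 0, "grip": -1}, {"dp": [0.37, -1, 0], "turn": 0, "grip": -1}, {"dp": [0.37, -1, 0], "turn": 0, "grip": -1}]}}

```text
time_s: 30.0
tool_pos: [552.9, 80.5, 370.0]
tcp_rot: [[-0.101, 0.995, -0.006], [0.995, 0.101, 0.0], [0.001, -0.006, -1.0]]
wrist_force: [0.1, 0.5, -3.5]
gripper_width: 55.5
finger_force: 30.0
```

>>> {"name": "arm_command", "arguments": {"series": [{"dp": [0.01, -0.15, 0], "turn": 0, "grip": -1}, {"dp": [0.01, -0.15, 0], "turn": 0, "grip": -1}, {"dp": [0.01, -0.15, 0], "turn": 0, "grip": -1}, {"dp": [0.01, -0.15, -0.25], "turn": 0, "grip": -1}, {"dp": [0.01, -0.15, -0.5], "turn": 0, "grip": -1}, {"dp": [0.01, -0.15, -0.7], "turn": 0, "grip": -1}, {"dp": [0.01, -0.15, -0.8], "turn": 0, "grip": -1}, {"dp": [0.01, -0.15, -0.88], "turn": 0, "grip": -1}, {"dp": [0.01, -0.15, -0.935], "turn": 0, "grip": -1}, {"dp": [0.01, -0.15, -0.935], "turn": 0, "grip": -1}, {"dp": [0.01, -0.15, -0.935], "turn": 0, "grip": -1}]}}

```text
time_s: 30.92
tool_pos: [554.1, 61.0, 232.7]
tcp_rot: [[-0.106, 0.994, -0.0], [0.994, 0.106, 0.001], [0.001, -0.0, -1.0]]
wrist_force: [-0.1, 0.2, -3.2]
gripper_width: 55.8
finger_force: 30.0
```

>>> {"name": "arm_command", "arguments": {"series": [{"dp": [0, 0, -0.005], "turn": 0, "grip": -1}, {"dp": [0, 0, -0.005], "turn": 0, "grip": 0.7}, {"dp": [0, 0, -0.005], "turn": 0, "grip": 0.7}, {"dp": [0, 0, -0.005], "turn": 0, "grip": 0.7}, {"dp": [0, 0, -0.005], "turn": 0, "grip": 0.7}, {"dp": [0, 0, -0.005], "turn": 0, "grip": 0.7}, {"dp": [0, 0, -0.005], "turn": 0, "grip": 0.7}, {"dp": [0, 0, 0.3], "turn": 0, "grip": 0.7}, {"dp": [0, 0, 0.6], "turn": 0, "grip": 0}, {"dp": [0, 0, 1], "turn": 0, "grip": -1}, {"dp": [0, 0, 1], "turn": 0, "grip": -1}, {"dp": [0, 0, 1], "turn": 0, "grip": -1}]}}

```text
time_s: 31.92
tool_pos: [556.0, 59.5, 389.6]
tcp_rot: [[-0.105, 0.994, 0.013], [0.995, 0.105, -0.0], [-0.001, 0.013, -1.0]]
wrist_force: [0.2, 0.0, 1.0]
gripper_width: 56.7
finger_force: 0.0
```

>>> {"name": "arm_command", "arguments": {"series": [{"dp": [0, 0.6, 0.5], "turn": 0, "grip": -1}, {"dp": [0, 0.6, 0.5], "turn": 0, "grip": -1}, {"dp": [0, 0.6, 0.5], "turn": 0, "grip": -1}, {"dp": [0, 0.6, 0.5], "turn": 0, "grip": -1}, {"dp": [0, 0.6, 0.5], "turn": 0, "grip": -1}, {"dp": [0, 0.6, 0.5], "turn": 0, "grip": -1}]}}

```text
time_s: 32.42
tool_pos: [554.1, 149.2, 456.4]
tcp_rot: [[-0.105, 0.994, -0.002], [0.994, 0.105, -0.001], [-0.001, -0.003, -1.0]]
wrist_force: [-0.8, -0.2, 0.2]
gripper_width: 16.7
finger_force: 0.0
```

```bash
python3 look.py
python3 - <<'E'
from h import *
a=optics.camera("scene")[130:290,150:390];b=optics.camera("side")[150:400,200:400]
cv2.imwrite('pics/w5.png',np.hstack([cv2.resize(a,(400,267)),cv2.resize(b,(400,500))[:267]])[:,:,::-1])
E
```

```text
tcp [554.1 149.2 456.4] 32.4167
wrist [277.2, 278.3] [261, 256, 36, 47, 1428] [561.  62.  82.] [561.  58.  74.]
wrist [275.8, 331.1] [256, 310, 42, 40, 1408] [566.  -0.  82.] [566.  -5.  74.]
wrist [272.0, 395.7] [250, 390, 45, 15, 494] [570. -84.  82.] [570. -91.  74.]
scene [265.7, 203.7] [255, 195, 22, 18, 319] [567. -70.  78.]
scene [288.7, 214.9] [278, 206, 22, 19, 335] [561.  -4.  78.]
scene [312.9, 225.6] [302, 216, 23, 20, 354] [553.  61.  78.]
side [15.6, 103.9] [0, 89, 35, 32, 910] [-55. 635.  78.]
side [264.7, 209.8] [253, 201, 24, 19, 352] [555.  64.  78.]
side [271.2, 230.2] [262, 221, 21, 20, 273] [557.   2.  78.]
```

View pics/w5.png

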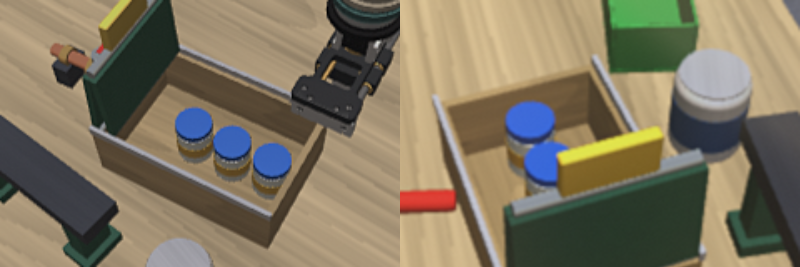

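>>> {"name": "arm_command", "arguments": {"series": [{"dp": [0, 0, 0.5], "turn": 0, "grip": -1}, {"dp": [0, 0, 0.5], "turn": 0, "grip": -1}, {"dp": [0.07, -1, 0.5], "turn": 0, "grip": -1}, {"dp": [0.07, -1, 0.5], "turn": 0, "grip": -1}, {"dp": [0.07, -1, 0.5], "turn": 0, "grip": -1}, {"dp": [0.07, -1, 0.5], "turn": 0, "grip": -1}]}}

```text
time_s: 33.17
tool_pos: [564.9, -4.0, 532.6]
tcp_rot: [[-0.102, 0.995, -0.0], [0.995, 0.102, -0.002], [-0.002, -0.001, -1.0]]
wrist_force: [-0.3, -0.1, -0.8]
gripper_width: 0.4
finger_force: 0.0
```

>>> {"name": "arm_command", "arguments": {"series": [{"dp": [0.07, -1, 0], "turn": 0, "grip": -1}, {"dp": [0.07, -1, 0], "turn": 0, "grip": -1}, {"dp": [0.07, -1, 0], "turn": 0, "grip": -1}, {"dp": [0.07, -1, 0], "turn": 0, "grip": -1}]}}

```text
time_s: 33.5
tool_pos: [575.2, -154.8, 532.1]
tcp_rot: [[-0.101, 0.995, -0.001], [0.995, 0.101, -0.002], [-0.002, -0.001, -1.0]]
wrist_force: [-0.6, -0.6, -0.6]
gripper_width: 0.4
finger_force: 0.0
```

>>> {"name": "arm_command", "arguments": {"series": [{"dp": [0.06, -0.41, 0], "turn": 0, "grip": -1}, {"dp": [0.06, -0.41, 0], "turn": 0, "grip": -1}, {"dp": [0.06, -0.41, 0], "turn": 0, "grip": -1}, {"dp": [0.06, -0.41, 0], "turn": 0, "grip": -1}, {"dp": [0.06, -0.41, -0.47], "turn": 0, "grip": -1}, {"dp": [0.06, -0.41, -0.47], "turn": 0, "grip": -1}, {"dp": [0.06, -0.41, -0.47], "turn": 0, "grip": -1}, {"dp": [0.06, -0.41, -0.47], "turn": 0, "grip": -1}]}}

```text
time_s: 34.17
tool_pos: [584.1, -210.5, 461.6]
tcp_rot: [[-0.106, 0.994, -0.003], [0.994, 0.106, 0.002], [0.002, -0.003, -1.0]]
wrist_force: [0.6, 0.3, 0.3]
gripper_width: 0.5
finger_force: 0.0
```

>>> {"name": "arm_command", "arguments": {"series": [{"dp": [-0.03, 0.15, 0], "turn": 0, "grip": -1}, {"dp": [-0.03, 0.23, 0], "turn": 0, "grip": -1}, {"dp": [-0.04, 0.3, 0], "turn": 0, "grip": -1}, {"dp": [-0.04, 0.36, -0.01], "turn": 0, "grip": -1}, {"dp": [-0.05, 0.43, -0.03], "turn": 0, "grip": -1}, {"dp": [-0.06, 0.49, -0.05], "turn": 0, "grip": -1}, {"dp": [-0.06, 0.55, -0.08], "turn": 0, "grip": -1}, {"dp": [-0.07, 0.61, -0.11], "turn": 0, "grip": -1}, {"dp": [-0.08, 0.67, -0.15], "turn": 0, "grip": -1}, {"dp": [-0.08, 0.72, -0.19], "turn": 0, "grip": -1}, {"dp": [-0.09, 0.77, -0.23], "turn": 0, "grip": -1}, {"dp": [-0.09, 0.82, -0.28], "turn": 0, "grip": -1}, {"dp": [-0.1, 0.88, -0.35], "turn": 0, "grip": -1}, {"dp": [-0.1, 0.88, -0.35], "turn": 0, "grip": -1}, {"dp": [-0.1, 0.88, -0.35], "turn": 0, "grip": -1}]}}

```text
time_s: 35.42
tool_pos: [569.0, -79.1, 408.7]
tcp_rot: [[-0.105, 0.994, -0.003], [0.994, 0.105, 0.002], [0.002, -0.003, -1.0]]
wrist_force: [0.0, -0.3, 0.0]
gripper_width: 0.5
finger_force: 0.1
```

Run:
```python
from h import *
a=optics.camera("scene");b=optics.camera("side")
for n,im in(('scene',a),('side',b)): print(n,blobs(im,(24,120,120),(34,255,255),60))
cv2.imwrite('pics/w6.png',np.hstack([cv2.resize(a,(400,300)),cv2.resize(b,(400,300))])[:,:,::-1])
```

```text
scene [([265.1, 168.4], [254, 154, 24, 30, 171])]
side [([300.2, 199.6], [295, 196, 12, 8, 70]), ([269.3, 207.5], [260, 203, 19, 10, 118])]
```

View pics/w6.png

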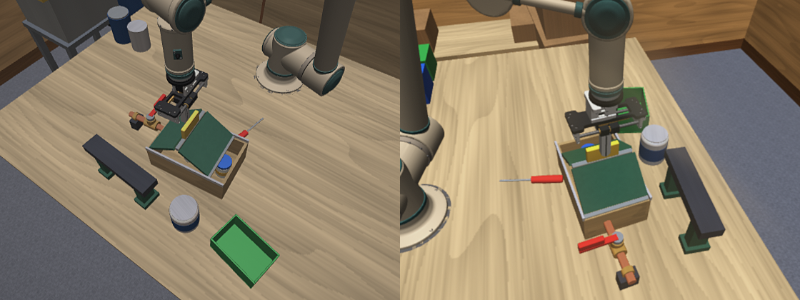

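>>> {"name": "arm_command", "arguments": {"series": [{"dp": [0, -0.04, 0.05], "turn": 0, "grip": -1}, {"dp": [0, -0.04, 0.27], "turn": 0, "grip": -1}, {"dp": [0, -0.04, 0.27], "turn": 0, "grip": -1}, {"dp": [-0.02, 0.14, 0.27], "turn": 0, "grip": -1}, {"dp": [-0.02, 0.14, 0.27], "turn": 0, "grip": -1}, {"dp": [-0.02, 0.14, 0.2], "turn": 0, "grip": -1}, {"dp": [-0.02, 0.14, 0.12], "turn": 0, "grip": -1}, {"dp": [-0.02, 0.16, 0.06], "turn": 0, "grip": -1}, {"dp": [-0.02, 0.19, 0], "turn": 0, "grip": -1}, {"dp": [-0.02, 0.21, -0.05], "turn": 0, "grip": -1}, {"dp": [-0.02, 0.23, -0.11], "turn": 0, "grip": -1}, {"dp": [-0.03, 0.25, -0.17], "turn": 0, "grip": -1}, {"dp": [-0.03, 0.26, -0.23], "turn": 0, "grip": -1}, {"dp": [-0.03, 0.27, -0.28], "turn": 0, "grip": -1}, {"dp": [-0.03, 0.28, -0.33], "turn": 0, "grip": -1}, {"dp": [-0.03, 0.28, -0.38], "turn": 0, "grip": -1}, {"dp": [-0.03, 0.28, -0.42], "turn": 0, "grip": -1}, {"dp": [-0.03, 0.28, -0.42], "turn": 0, "grip": -1}, {"dp": [-0.03, 0.28, -0.42], "turn": 0, "grip": -1}]}}

```text
time_s: 37.1
tool_pos: [564.8, -37.8, 349.9]
tcp_rot: [[-0.105, 0.994, 0.003], [0.994, 0.105, -0.0], [-0.0, 0.003, -1.0]]
wrist_force: [-3.8, 1.9, 16.7]
gripper_width: 0.6
finger_force: 8.4
```

Run:
```python
from h import *
a=optics.camera("scene");b=optics.camera("side")
print(sensors.get_state()['wrist_force'])
cv2.imwrite('pics/w7.png',np.hstack([cv2.resize(a,(400,300)),cv2.resize(b,(400,300))])[:,:,::-1])
```

```text
[-4.02279043  2.08656711 16.46935247]
```

View pics/w7.png

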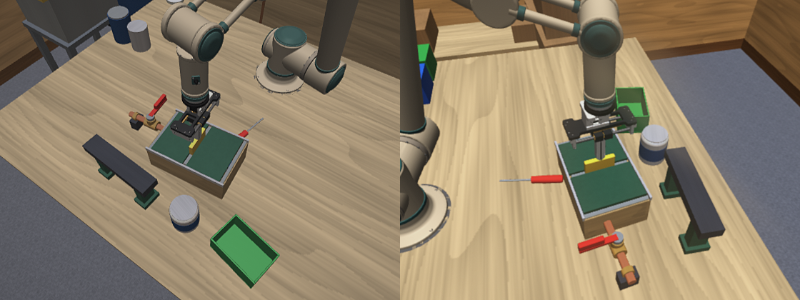

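>>> {"name": "arm_command", "arguments": {"series": [{"dp": [0, 0, 0.36], "turn": 0, "grip": -1}, {"dp": [0, 0, 0.36], "turn": 0, "grip": -1}, {"dp": [-0.3, -1, 0.36], "turn": 0, "grip": -1}, {"dp": [-0.3, -1, 0.36], "turn": 0, "grip": -1}, {"dp": [-0.3, -1, 0.36], "turn": 0, "grip": -1}, {"dp": [-0.3, -1, 0.36], "turn": 0, "grip": -1}, {"dp": [-0.3, -1, 0.36], "turn": 0, "grip": -1}]}}

```text
time_s: 37.78
tool_pos: [518.6, -192.7, 400.4]
tcp_rot: [[-0.1, 0.995, -0.001], [0.995, 0.1, -0.003], [-0.003, -0.001, -1.0]]
wrist_force: [-0.6, 0.4, 0.2]
gripper_width: 0.7
finger_force: 0.0
```

>>> {"name": "arm_command", "arguments": {"series": [{"dp": [-0.29, -0.31, 0], "turn": 0, "grip": -1}, {"dp": [-0.29, -0.31, 0], "turn": 0, "grip": -1}, {"dp": [-0.29, -0.31, 0], "turn": 0, "grip": -1}, {"dp": [-0.29, -0.31, 0], "turn": 0, "grip": -1}, {"dp": [-0.29, -0.31, -0.3], "turn": 0, "grip": -1}, {"dp": [-0.29, -0.31, -0.65], "turn": 0, "grip": -1}, {"dp": [-0.29, -0.31, -0.65], "turn": 0, "grip": -1}, {"dp": [-0.29, -0.31, -0.65], "turn": 0, "grip": -1}, {"dp": [-0.29, -0.31, -0.65], "turn": 0, "grip": -1}]}}

```text
time_s: 38.53
tool_pos: [477.3, -233.5, 302.9]
tcp_rot: [[-0.106, 0.994, -0.001], [0.994, 0.106, 0.001], [0.001, -0.001, -1.0]]
wrist_force: [-0.1, 0.9, 1.0]
gripper_width: 0.1
finger_force: 0.0
```

>>> {"name": "arm_command", "arguments": {"series": [{"dp": [0.01, -0.1, 0], "turn": 0, "grip": -1}, {"dp": [0.01, -0.16, 0], "turn": 0, "grip": -1}, {"dp": [0.01, -0.22, 0], "turn": 0, "grip": -1}, {"dp": [0.03, -0.29, 0], "turn": 0, "grip": -1}, {"dp": [0.04, -0.35, 0], "turn": 0, "grip": -1}, {"dp": [0.07, -0.41, 0], "turn": 0, "grip": -1}, {"dp": [0.11, -0.47, 0], "turn": 0, "grip": -1}, {"dp": [0.15, -0.52, 0], "turn": 0, "grip": -1}, {"dp": [0.2, -0.57, 0], "turn": 0, "grip": -1}, {"dp": [0.26, -0.61, 0], "turn": 0, "grip": -1}, {"dp": [0.33, -0.65, 0], "turn": 0, "grip": -1}, {"dp": [0.4, -0.67, 0], "turn": 0, "grip": -1}, {"dp": [0.48, -0.68, 0], "turn": 0, "grip": -1}, {"dp": [0.51, -0.68, 0], "turn": 0, "grip": -1}, {"dp": [0.51, -0.68, 0], "turn": 0, "grip": -1}, {"dp": [0.51, -0.68, 0], "turn": 0, "grip": -1}, {"dp": [0.51, -0.68, 0], "turn": 0, "grip": -1}]}}

```text
time_s: 39.95
tool_pos: [549.9, -337.1, 302.9]
tcp_rot: [[-0.107, 0.994, -0.013], [0.994, 0.107, -0.001], [0.001, -0.013, -1.0]]
wrist_force: [-13.4, -0.8, 5.1]
gripper_width: 0.3
finger_force: 6.8
```

Lever is on its open stop (13 N). Back off, lift, and check.

>>> {"name": "arm_command", "arguments": {"series": [{"dp": [-0.15, 0, 0], "turn": 0, "grip": -1}, {"dp": [-0.15, 0, 0], "turn": 0, "grip": -1}, {"dp": [-0.15, 0, 1], "turn": 0, "grip": -1}, {"dp": [-0.15, 0, 1], "turn": 0, "grip": -1}, {"dp": [-0.15, 0, 1], "turn": 0, "grip": -1}, {"dp": [-0.15, 0, 1], "turn": 0, "grip": -1}, {"dp": [-0.15, 0, 1], "turn": 0, "grip": -1}]}}

```text
time_s: 40.53
tool_pos: [532.5, -337.4, 461.4]
tcp_rot: [[-0.105, 0.994, 0.013], [0.994, 0.105, -0.011], [-0.012, 0.012, -1.0]]
wrist_force: [-0.6, -0.2, 0.2]
gripper_width: 0.5
finger_force: 0.0
```

>>> {"name": "arm_command", "arguments": {"series": [{"dp": [-0.8, 0, 0.5], "turn": 0, "grip": -1}, {"dp": [-0.8, 0, 0.5], "turn": 0, "grip": -1}, {"dp": [-0.8, 0, 0.5], "turn": 0, "grip": -1}, {"dp": [-0.8, 0, 0.5], "turn": 0, "grip": -1}, {"dp": [-0.8, 0, 0.5], "turn": 0, "grip": -1}, {"dp": [-0.8, 0, 0.5], "turn": 0, "grip": -1}, {"dp": [-0.8, 0, 0.5], "turn": 0, "grip": -1}]}}

```text
time_s: 41.12
tool_pos: [411.7, -336.7, 527.0]
tcp_rot: [[-0.105, 0.994, 0.0], [0.994, 0.105, 0.001], [0.001, 0.0, -1.0]]
wrist_force: [0.7, 0.7, -0.9]
gripper_width: 0.3
finger_force: 0.0
```

Run:
```python
from h import *
a=optics.camera("scene")[100:310,100:380];b=optics.camera("side")[150:400,130:463]
cv2.imwrite('pics/w8.png',np.hstack([cv2.resize(a,(400,300)),cv2.resize(b,(400,300))])[:,:,::-1])
```

```text
(no output)
```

View pics/w8.png

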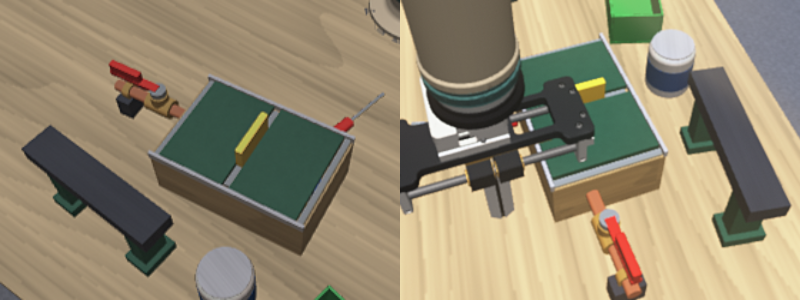

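The picture shows the door flat and the valve lever in line with the pipe. The fin is at (252,138) and the lever runs from (112,68) to (155,90). The gripper is clear of everything.

```bash
python3 -c "
from cell import order;print(order.job_done())"
```

```text
the job is handed in; nothing more can be done
None
```

I handed the job in at about 41 s: all three tubs stand in the cupboard with lids pressed home, the door is flat shut and the air valve is open again; no score came back, so the verdict is unknown.

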